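# Make up the egg caddy and the chai caddy

## Robot

A 6-joint arm with a two-finger parallel gripper is mounted at the origin on the work surface. World frame = base frame: x ahead of the robot, y to its left, z up, the work surface at z = 0. Lengths are in m, angles in rad, forces in N, time in s.
With the tool pointing down it reaches from about 0.375 to 0.975 m from the base axis. Payload 3.8 kg.
Tool frame: the origin (TCP) lies at the very end of the fingers, on their centre line; the grasp point (between the pads) lies 19 mm behind it; z points along the fingers, y is the direction in which the jaws open and shut (so a half turn about z gives the same grasp; the last joint's range is limited). The gripper opens to 85 mm and grips with 20 to 120 N. Pads are 22 mm wide; open, the fingers measure 114 mm over their backs; the gripper's body (76 mm by 85 mm) begins 54 mm behind the grasp point. The pads swing forward as they close: fully open they stand 13 mm farther back than shut.
Start: joints at [-1.341, 0.264, 1.604, -0, 1.274, -0.037], TCP at [0.178, -0.651, 0.231] pointing down, gripper open.
Joint ranges: [-2.63, 2.63], [-0.94, 2.18], [0.31, 2.57], [-1.31, 4.45], [0, 2.66], [-2.55, 2.55]. Speed limits (rad/s): [2.57, 2.57, 3.14, 3.14, 3.14, 3.14].

## Interface

Orientations are given as a rotation vector (axis times angle).
In Python, from workcell import bot, read_camera, finish_job gives the robot as it stands. The module is installed in compiled form; this text tells all that it offers.
- The arm moves only by the tool servo_tool, never from a script. Its argument "targets" is text: rows parted by semicolons, each of 7 numbers parted by spaces: the turn, a rotation vector about the tool's x, y, z in rad, then the shift along the tool's x, y, z in mm, then the finger opening in mm, from 0 to 85.4. In form: wx wy wz x y z gripper; .... A call has 1 to 8 rows; each row shifts and turns the pose as measured when the row begins, along the tool's axes as they then stand; what a row does not reach is not made up. A row lasts 1/12 s, in which the tool goes at most 41.7 mm and 7.16 degrees, less where a joint would pass 70% of its speed; a pose out of reach is approached as far as the arm can. A call is refused whole if a number of a shift passes 41.7 or a number of a turn 0.125, either way. A call with a gripper value outside its range is refused whole. The fingers move at their own pace and stop on an object; "newtons" is the grip in N (left out, the last holds). Time passes only in rows, so rows that do not move let the fingers close. It gives the time, the measured TCP pose, the force and the opening at its end, in the units of the state.
- bot.read_state(): the state, without advancing time (a new reading comes with each control period).
- read_camera(name): name is "scene" or "top"; returns a dict with "image" (420x560x3 uint8, red, green, blue), "mtx" (3x3 intrinsics, pixels), "k1" (the pictures are not rectified: a ray, as slopes to the right and down, at radius r is drawn at 1 + k1 r^2 times it, then the intrinsics apply), "eye" and "orientation" of the camera in the world. Camera axes: x right, y up, looking along -z (the intrinsics and any distortion apply to the point x, -y, -z); pixel columns grow to the right and rows downward; lengths in m; the calibration is good to about 2 mm. A picture is of the moment at which its call begins. There is no depth.
- finish_job(): hands the job in, once; it reports no verdict.
The state is a dict: "time": time; "q": joint angles; "joint_vel": joint speeds; "joint_torque": joint torques, N m; "tool_pos": TCP position; "tcp_rot": TCP orientation; "wrist_force": force on the tool from outside, world axes, zero at the start; "torque": the same for the moment, N m; "width": opening from 0.0 (shut) to 1.0 (fully open).
Only numpy, scipy, OpenCV 4.12 (cv2) and the standard library are available. Lean on these libraries where they do the work, as an engineer would, in place of code of your own. Each camera call takes 0.05 s, during which the arm holds its last target.

## Task

Make up the two pine caddies for breakfast: the egg cup, the salt shaker and the pepper mill go in the three-cell caddy, and the steel chai tumbler and the sugar jar in the two-cell caddy, one thing to a cell, in any order within a caddy. Set each thing down gently on the floor of its cell, standing upright and without letting it drop, and never knock one over on the way. Leave the milk jug and the little steel bowl with the lime where they stand.

Things in the scene. Friction and masses are not known exactly. Their poses are not given: they have to be found in the camera images.
- egg_cup: White ceramic egg cup, loose, upright on the counter, round about its upright z axis, open at the top, 66 mm high. Origin at the centre of its underside. Foot 44 mm across, narrow stem 22 mm across at 12 to 20 mm up, above it the cup, 50 mm across from 50 mm up to the rim at 66 mm: a good height to grasp is 53 mm above the origin. About 70 g.
- salt: Salt shaker, loose, upright: plain glass cylinder, white inside, with a domed steel cap pierced with small holes; 46 mm across, 85 mm high, sides straight up to 74 mm. Origin at the centre of its underside, z up. A good height to grasp is 58 mm. About 120 g.
- mill: Pepper mill of dark turned wood with a small steel nut on top, loose, upright, round about z, 130 mm high. Origin at the centre of its underside. Foot 52 mm across, waist 35 mm across at 45 mm up, head 47 mm across with straight sides from 78 to 102 mm up: grasp it at 90 mm. About 180 g.
- tumbler: Steel chai tumbler (handleless drinking cup), loose, upright, open at the top, 90 mm high, widening from 53 mm across at the foot to 60 mm at the rim. Origin at the centre of its underside, z up. A good height to grasp is 62 mm, where it is 57 mm across. About 100 g.
- sugar: Sugar jar: squat white ceramic pot, closed with a wooden lid with a small round knob, loose, upright. Pot 62 mm across with straight sides from 8 to 58 mm up, top of the lid 74 mm, top of the knob 86 mm. The lid is fast on the pot. Origin at the centre of its underside, z up. A good height to grasp is 48 mm. About 320 g.
- caddy3: Pine caddy, fixed to the counter, with three square cells in a row along its own y axis; 82 mm (x) by 242 mm (y) outside. Origin: centre of its underside, z up. Cell centres at x = 0, y = -76, 0, +76 mm; cells 70 mm square inside, floor 8 mm above the origin. Side walls and dividers 6 mm thick, tops 26 mm up; the two end boards (at +y and -y, 10 mm thick, with hand slots) 75 mm high.
- caddy2: Pine caddy, fixed to the counter, with two square cells in a row along its own y axis; 94 mm (x) by 190 mm (y) outside. Origin: centre of its underside, z up. Cell centres at x = 0, y = -44, +44 mm; cells 82 mm square inside, floor 8 mm above the origin. Side walls and dividers 6 mm thick, tops 26 mm up; the two end boards (at +y and -y, 10 mm thick, with hand slots) 75 mm high.
- jug: White ceramic milk jug, loose, open at the top, 68 mm across, 88 mm high, with a loop handle on its own +y side that reaches 60 mm from its axis. Origin at the centre of its underside. Stands among the stock, handle roughly towards the robot; not wanted, to be left where it is.
- katori: Small steel bowl with a green lime in it, loose, 66 mm across, 48 mm high to the top of the lime, standing between the two caddies; to be left where it is. Origin at the centre of its underside.

How it is judged:
By the outcome, as a careful person would: the job done as asked, in the order asked, and still so for the second after the job is handed in, with the robot touching nothing.
It also fails if it takes over 115 s, if anything falls off the work surface, if the arm or the gripper's body presses on something with over 40 N, if the wrist force passes 120 N, or if a joint passes its speed limit or range.

## Working session

There is one attempt and no reset: what is moved stays moved. The work goes in short steps, Python scripts to look and compute and a tool call to move; the robot and the scene stay as the last step left them, time stands still between calls to the robot, and variables do not carry over. Pictures are saved under pics/ and viewed, and the job is handed in when it is done.

Besides the shell and the picture viewer there is one more tool, called after "Call:" in YAML: its name, and indented under it one key for each argument. servo_tool: Moves the arm, as the interface text tells. Its arguments: {"type":"object","properties":{"targets":{"type":"string"},"newtons":{"type":"number"}},"required":["targets"]}

```bash
mkdir -p pics; ls
python3 - <<'E'
from workcell import bot, read_camera
import cv2
for n in("scene","top"):
    c=read_camera(n); cv2.imwrite(f"pics/{n}0.png",c["image"][:,:,::-1]); print(n,c["mtx"].tolist(),c["k1"],c["eye"],c["orientation"])
print(bot.read_state())
E
```

```text
pics
scene [[464.0248551116281, 0.0, 281.9119067632696], [0.0, 464.0248551116281, 199.1220021949374], [0.0, 0.0, 1.0]] -0.11688238329811433 [ 1.11779389 -0.36708519  1.00097405] [0.58940438 0.3139245  0.9882659 ]
top [[388.4003106748183, 0.0, 278.0167052620258], [0.0, 388.4003106748183, 216.6847847448838], [0.0, 0.0, 1.0]] -0.05011634613715067 [0.46386983 0.0128659  0.85093003] [ 0.0634019  -0.06128105 -1.56990561]
{'time': 0.1, 'q': array([-1.34091762e+00,  2.64692650e-01,  1.60529312e+00,  1.78217502e-05,
        1.27369286e+00, -3.69258616e-02]), 'joint_vel': array([-3.34721452e-04, -1.81701895e-03, -2.91624396e-03, -4.17468264e-04,
        6.80397613e-05, -2.35244161e-04]), 'joint_torque': array([ 9.34471536e-04, -5.16703677e+01, -3.68589950e+01, -6.11703882e-06,
        6.22407519e-03, -1.78484026e-05]), 'tool_pos': array([ 0.1777949 , -0.65045325,  0.23004645]), 'tcp_rot': array([-3.11162155e+00, -4.17569172e-01,  2.88803760e-04]), 'wrist_force': array([-0.1299191 , -0.47989332, -0.53747732]), 'torque': array([ 0.01816171, -0.04066125, -0.00844561]), 'width': 1.000405049238276}
```

View pics/scene0.png

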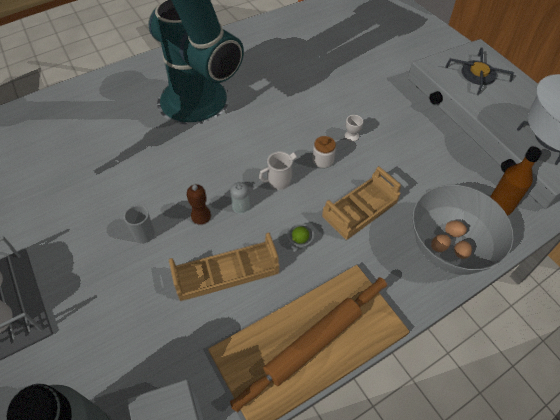

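View pics/top0.png

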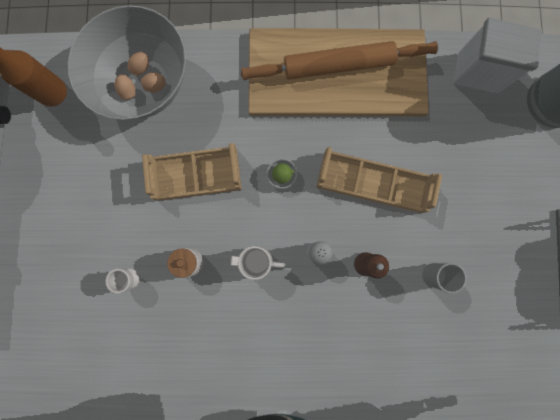

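Run:
```python
import cv2,numpy as np
t=cv2.imread("pics/top0.png")
def crop(n,u,v,w,h,s):
    im=cv2.resize(t[v:v+h,u:u+w],None,fx=s,fy=s,interpolation=cv2.INTER_CUBIC)
    im=cv2.convertScaleAbs(im,alpha=1.5)
    for a in range((u+9)//10*10,u+w,10):
        cv2.line(im,((a-u)*s,0),((a-u)*s,6 if a%50 else 20),(0,255,255),1)
    for b in range((v+9)//10*10,v+h,10):
        cv2.line(im,(0,(b-v)*s),(6 if b%50 else 20,(b-v)*s),(0,255,255),1)
    return im
a=crop("a",90,235,200,65,4);b=crop("b",290,235,200,65,4)
cv2.imwrite("pics/stock.png",np.vstack([a,b]))
a=crop("a",130,140,200,70,4);b=crop("b",260,140,200,75,4)
cv2.imwrite("pics/cad.png",np.vstack([a,b]))
```

```text
(no output)
```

View pics/stock.png

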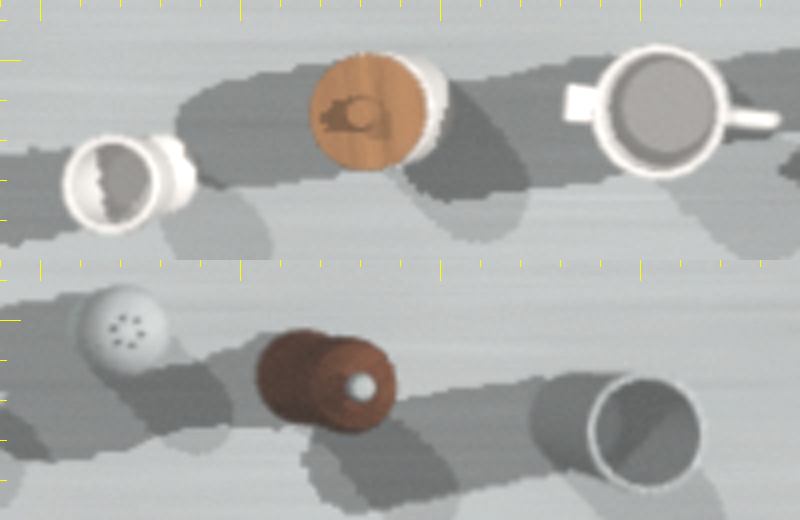

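View pics/cad.png

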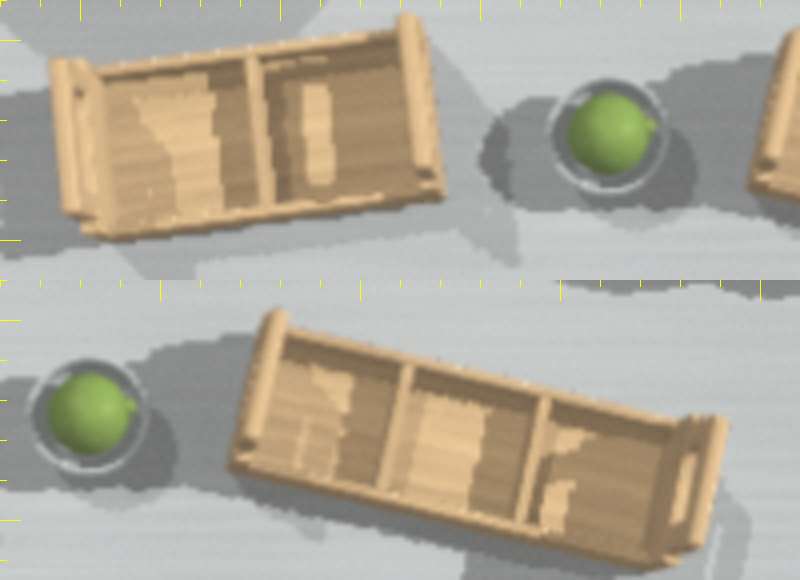

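```bash
cat > h.py <<'E'
import cv2,numpy as np
from scipy.spatial.transform import Rotation as R
from workcell import bot, read_camera
def ray(c,u,v):
    K=c["mtx"]; p=cv2.undistortPoints(np.array([[[u,v]]],float),K,np.array([c["k1"],0,0,0,0.]))[0,0]
    return R.from_rotvec(c["orientation"]).apply([p[0],-p[1],-1.])
def plane(c,u,v,z):
    d=ray(c,u,v); e=np.array(c["eye"]); return e+d*(z-e[2])/d[2]
def proj(c,P):
    q=R.from_rotvec(c["orientation"]).inv().apply(np.atleast_2d(P)-c["eye"])
    q=q*[1,-1,-1]
    return cv2.projectPoints(q,np.zeros(3),np.zeros(3),c["mtx"],np.array([c["k1"],0,0,0,0.]))[0][:,0]
E
cat > m.py <<'E'
from h import *
import json
c=read_camera("top"); s=read_camera("scene")
o={}
def pt(X,Y,u0,v0,z): return plane(c,(X+.5)/4-.5+u0,(Y+.5)/4-.5+v0,z)
o["egg"]=pt(111,184,90,235,.066)
o["sugar"]=pt(368,112,90,235,.074)
o["salt"]=pt(127,70,290,235,.085)
o["mill"]=pt(362,127,290,235,.130)
o["millhead"]=pt(352,125,290,235,.102)
o["tumbler"]=pt(645,172,290,235,.090)
c2=pt(260,129,130,140,.026); a=pt(100,70,130,140,.026);b=pt(400,35,130,140,.026); e=pt(110,235,130,140,.026);f=pt(440,198,130,140,.026)
d=[np.arctan2(*(p-q)[:2]) for p,q in((a,b),(e,f))]
d1=pt(394,148,260,140,.026);d2=pt(534,181,260,140,.026)
print("caddy2",c2,[float(-x) for x in d]); c3=(d1+d2)/2; print("caddy3",c3,np.linalg.norm(d1-d2),-np.arctan2(*(d1-d2)[:2]))
for k in o: print(k,o[k].round(4))
im={"t":c["image"][:,:,::-1].copy(),"s":s["image"][:,:,::-1].copy()}
th=np.linspace(0,2*np.pi,40)
def draw(P,col):
    for k,cc in(("t",c),("s",s)):
        cv2.polylines(im[k],[(proj(cc,P)*16).round().astype(int)],True,col,1,shift=4)
dim=dict(egg=[(0,.022),(.066,.025)],sugar=[(.008,.031),(.058,.031)],salt=[(0,.023),(.074,.023)],mill=[(0,.026),(.09,.0235)],tumbler=[(0,.0265),(.09,.03)])
for k in dim:
    for z,r in dim[k]: draw(np.c_[o[k][0]+r*np.cos(th),o[k][1]+r*np.sin(th),0*th+z],(0,0,255))
def cad(cc,yaw,cells,h):
    y=np.array([-np.sin(yaw),np.cos(yaw)]);x=np.array([np.cos(yaw),np.sin(yaw)])
    for t in cells:
        for z in(.008,.026):
            draw(np.array([[*(cc[:2]+y*(t+j*h)+x*i*h),z] for i,j in((1,1),(1,-1),(-1,-1),(-1,1))]),(255,0,255))
        print((cc[:2]+y*t).round(4))
    return
cad(c2,-np.mean(d),(-.044,.044),.041); cad(c3,-np.arctan2(*(d1-d2)[:2]),(-.076,0,.076),.035)
cv2.imwrite("pics/ov_t.png",cv2.resize(im["t"][130:310,80:480],None,fx=2,fy=2))
cv2.imwrite("pics/ov_s.png",cv2.resize(im["s"][100:310,100:440],None,fx=2.3,fy=2.3))
E
python3 m.py
```

```text
caddy2 [0.62648466 0.19390538 0.026     ] [0.1140198847566613, 0.11091746969193304]
caddy3 [ 0.60711589 -0.19624762  0.026     ] 0.07751834984176442 -0.2317777478803784
egg [0.3966 0.3388 0.066 ]
sugar [0.4337 0.2063 0.074 ]
salt [ 0.4549 -0.0713  0.085 ]
mill [ 0.429  -0.1751  0.13  ]
millhead [ 0.4286 -0.1776  0.102 ]
tumbler [ 0.4044 -0.3253  0.09  ]
[0.6314 0.1502]
[0.6215 0.2376]
[ 0.5897 -0.2702]
[ 0.6071 -0.1962]
[ 0.6246 -0.1223]
```

View pics/ov_t.png

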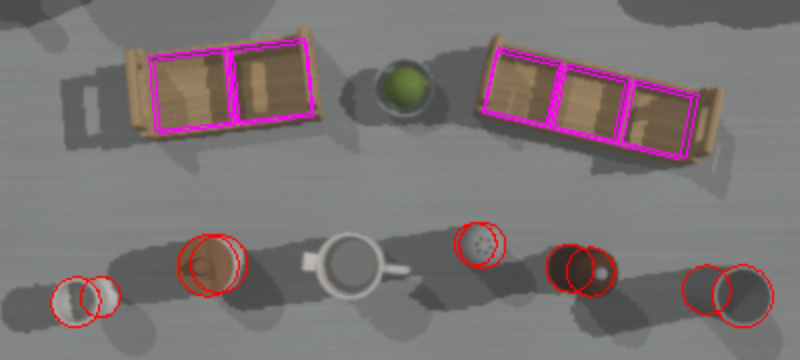

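View pics/ov_s.png

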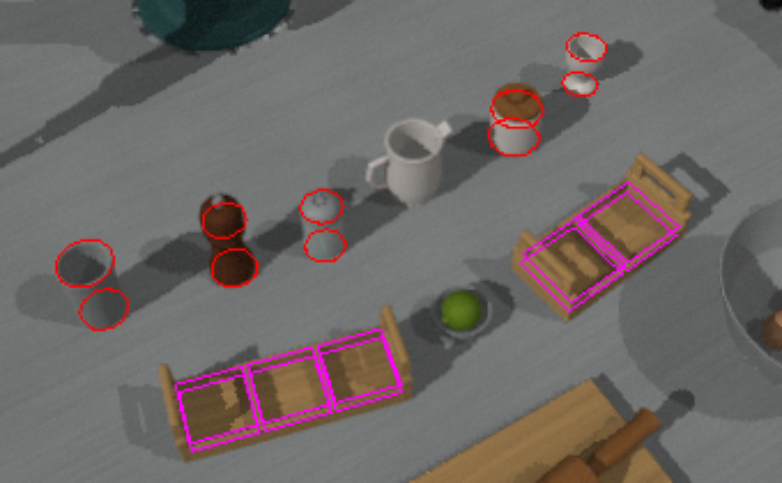

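Call:
servo_tool:
  targets: "0 0 -0.12 25 -21 0 85;0 0 -0.12 28 -18 0 85;0 0 -0.12 30 -15 0 85;0 0 -0.12 31 -11 0 85;0 0 -0.12 32 -7 0 85;0 0 -0.12 33 -3 0 85;0 0 -0.12 33 1 0 85;0 0 -0.12 33 5 0 85"
  newtons: 30

```text
time: 0.87
tool_pos: [0.3262, -0.4277, 0.2267]
tcp_rot: [-2.538, -1.846, 0.002]
wrist_force: [1.5, -0.3, -0.6]
width: 0.998
```

```bash
cat > d.py <<'E'
from h import *
import sys
T=dict(egg=(.3966,.3388),sugar=(.4337,.2063),salt=(.4549,-.0713),mill=(.4288,-.1763),tumbler=(.4044,-.3253),
 A=(.6314,.1502),B=(.6215,.2376),C=(.5897,-.2702),D=(.6071,-.1962),E=(.6246,-.1223))
s=bot.read_state();r=R.from_rotvec(s["tcp_rot"]);M=r.as_matrix()
print("t",round(s["time"],2),"p",(s["tool_pos"]*1000).round(1),"F",s["wrist_force"].round(1),"w",round(s["width"]*85.4,1),"q",s["q"].round(2),"v",abs(s["joint_vel"]).max().round(3))
for a in sys.argv[1:]:
    k,z,yaw=a.split(",");z=float(z);yaw=float(yaw)
    g=np.array([*T[k],z/1000])-s["tool_pos"]
    c,sn=np.cos(yaw),np.sin(yaw)
    G=np.array([[-sn,c,0],[c,sn,0],[0,0,-1.]])
    print(k,"shift mm now",(r.inv().apply(g)*1000).round(1),"if turned",(G.T@g*1000).round(1),"turn",(r.inv()*R.from_matrix(G)).as_rotvec().round(4))
E
python3 d.py tumbler,230,0
```

```text
t 0.87 p [ 326.2 -427.7  226.7] F [ 1.5 -0.3 -0.6] w 85.3 q [-0.96  0.01  1.9  -0.    1.24 -0.65] v 0.787
tumbler shift mm now [121.5  42.8  -3.3] if turned [102.4  78.2  -3.3] turn [-0.0032 -0.0015 -0.3134]
```

Call:
servo_tool:
  targets: "0 0 -0.11 33 12 0 85;0 0 -0.11 30 17 0 85;0 0 -0.09 27 20 0 85;0 0 0 10 20 0 85;0 0 0 0 0 0 85;0 0 0 0 0 0 85"

```text
time: 1.37
tool_pos: [0.4175, -0.3266, 0.2262]
tcp_rot: [-2.191, -2.246, -0.003]
wrist_force: [-0.5, -0.7, 0.2]
width: 0.994
```

```bash
python3 d.py tumbler,40,0
```

```text
t 1.37 p [ 417.5 -326.6  226.2] F [-0.5 -0.7  0.2] w 84.9 q [-0.71 -0.    1.92  0.    1.24 -0.74] v 0.039
tumbler shift mm now [  0.8 -12.7 186.2] if turned [  1.3 -13.1 186.2] turn [-0.0019 -0.0044  0.0248]
```

Call:
servo_tool:
  targets: "0 0 0.025 1 -13 0 85;0 0 0 0 0 35 85;0 0 0 0 0 35 85;0 0 0 0 0 15 85;0 0 0 0 0 0 85"

```text
time: 1.78
tool_pos: [0.4002, -0.3301, 0.1416]
tcp_rot: [2.23, 2.21, -0.001]
wrist_force: [-0.6, -0.1, 0.1]
width: 0.994
```

```bash
python3 d.py tumbler,39,0
```

```text
t 1.78 p [ 400.2 -330.1  141.6] F [-0.6 -0.1  0.1] w 84.9 q [-0.74  0.04  2.03 -0.    1.07 -0.73] v 0.034
tumbler shift mm now [  5.    4.1 102.6] if turned [  4.8   4.2 102.6] turn [ 0.0005  0.0018 -0.009 ]
```

Call:
servo_tool:
  targets: "0 0 -0.005 4 4 10 85;0 0 0 0 0 25 85;0 0 0 0 0 25 85;0 0 0 0 0 25 85;0 0 0 0 0 10 85;0 0 0 0 0 0 85"

```text
time: 2.28
tool_pos: [0.4034, -0.3324, 0.0481]
tcp_rot: [2.229, 2.199, -0.002]
wrist_force: [0.7, 0.4, -0.4]
width: 0.995
```

```bash
python3 d.py tumbler,39,0
python3 - <<'E'
from h import *
t=read_camera("top")["image"][:,:,::-1];s=read_camera("scene")["image"][:,:,::-1]
cv2.imwrite("pics/g1.png",np.hstack([cv2.resize(t[220:340,380:500],None,fx=3,fy=3),cv2.resize(s[150:270,90:210],None,fx=3,fy=3)]))
E
```

```text
t 2.28 p [ 403.4 -332.4   48.1] F [ 0.7  0.4 -0.4] w 84.9 q [-0.74  0.16  2.1  -0.    0.87 -0.72] v 0.017
tumbler shift mm now [7.1 0.8 9.1] if turned [7.1 1.  9.1] turn [ 0.0062  0.0084 -0.0139]
```

View pics/g1.png

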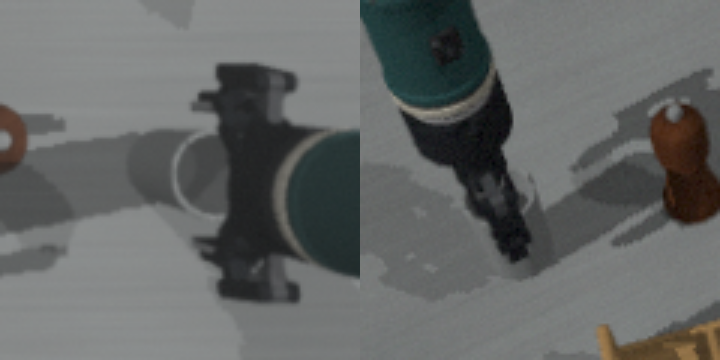

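Call:
servo_tool:
  targets: "0.006 0.008 -0.014 7 1 8 85;0 0 0 0 0 0 85;0 0 0 0 0 0 85"

```text
time: 2.63
tool_pos: [0.4087, -0.3284, 0.046]
tcp_rot: [2.213, 2.216, 0.001]
wrist_force: [-0.0, 0.4, 0.3]
width: 0.997
```

```bash
python3 d.py tumbler,39,0
```

```text
t 2.63 p [ 408.7 -328.4   46. ] F [-0.   0.4  0.3] w 85.1 q [-0.72  0.17  2.1   0.    0.87 -0.73] v 0.01
tumbler shift mm now [ 3.1 -4.3  6.9] if turned [ 3.1 -4.3  7. ] turn [0.0077 0.0067 0.0012]
```

Call:
servo_tool:
  targets: "0.004 0.003 0 2 -4 5 85;0 0 0 1 0 3 85;0 0 0 0 0 0 85"

```text
time: 2.88
tool_pos: [0.4063, -0.3262, 0.0398]
tcp_rot: [2.212, 2.217, 0.0]
wrist_force: [-0.6, 0.1, -0.3]
width: 0.998
```

```bash
python3 d.py tumbler,39,0
```

```text
t 2.88 p [ 406.3 -326.2   39.8] F [-0.6  0.1 -0.3] w 85.3 q [-0.72  0.17  2.11 -0.    0.85 -0.73] v 0.01
tumbler shift mm now [ 0.9 -1.9  0.7] if turned [ 0.9 -1.9  0.8] turn [0.0069 0.0066 0.0021]
```

Call:
servo_tool:
  targets: "0 0 0 0 -1 0 70;0 0 0 0 0 0 60;0 0 0 0 0 0 50;0 0 0 0 0 0 45;0 0 0 0 0 0 45;0 0 0 0 0 0 45"
  newtons: 35

```text
time: 3.38
tool_pos: [0.4051, -0.3263, 0.0401]
tcp_rot: [2.212, 2.217, 0.0]
wrist_force: [1.1, 0.7, 0.7]
width: 0.655
```

```bash
python3 d.py tumbler,39,0
```

```text
t 3.38 p [ 405.1 -326.3   40.1] F [1.1 0.7 0.7] w 56.0 q [-0.73  0.17  2.11 -0.    0.85 -0.73] v 0.002
tumbler shift mm now [ 1.  -0.7  1.1] if turned [ 1.  -0.7  1.1] turn [0.0071 0.0069 0.0021]
```

Call:
servo_tool:
  targets: "0 0 0 0 0 -5 45;0 0 0 0 0 -15 45;0 0 0 0 0 -35 45;0 0 0 0 0 -40 45;0 0 0 0 0 -40 45;0 0 0 0 0 -30 45;0 0 0 0 0 0 45"

```text
time: 3.97
tool_pos: [0.4002, -0.322, 0.2083]
tcp_rot: [-2.217, -2.221, 0.001]
wrist_force: [0.7, -1.0, -0.4]
width: 0.656
```

```bash
python3 d.py A,215,0.11
```

```text
t 3.97 p [ 400.2 -322.   208.3] F [ 0.7 -1.  -0.4] w 56.0 q [-0.73 -0.02  1.97 -0.    1.2  -0.73] v 0.034
A shift mm now [471.8 232.   -6.4] if turned [444.  281.6  -6.7] turn [-0.003  -0.0023 -0.1081]
```

Call:
servo_tool:
  targets: "0 0 0 15 7 -2 45;0 0 0 30 15 -2 45;0 0 0 35 17 -2 45;0 0 0 35 17 0 45;0 0 0 35 17 0 45;0 0 0 35 17 0 45;0 0 0 35 17 0 45;0 0 0 35 17 0 45"

```text
time: 4.63
tool_pos: [0.5268, -0.0657, 0.2168]
tcp_rot: [2.231, 2.203, -0.005]
wrist_force: [0.2, -0.5, -0.7]
width: 0.658
```

```bash
python3 d.py A,215,0
```

```text
t 4.63 p [526.8 -65.7 216.8] F [ 0.2 -0.5 -0.7] w 56.2 q [-0.17 -0.    1.93 -0.01  1.21 -0.15] v 0.899
A shift mm now [217.2 101.9   0.5] if turned [215.9 104.6   1.8] turn [ 0.0025  0.007  -0.0126]
```

Call:
servo_tool:
  targets: "0 0 0 35 17 0 45;0 0 0 35 17 0 45;0 0 0 35 17 0 45;0 0 0 35 17 0 45;0 0 0 30 12 0 45;0 0 0 15 6 0 45;0 0 0 0 0 0 45;0 0 0 0 0 0 45"

```text
time: 5.3
tool_pos: [0.6164, 0.1374, 0.2089]
tcp_rot: [2.224, 2.218, -0.011]
wrist_force: [0.2, 0.3, -0.6]
width: 0.658
```

```bash
python3 d.py A,110,0
```

```text
t 5.3 p [616.4 137.4 208.9] F [ 0.2  0.3 -0.6] w 56.2 q [ 0.18  0.2   1.72 -0.01  1.22  0.19] v 0.027
A shift mm now [13.4 15.3 98.8] if turned [12.8 15.  98.9] turn [-0.0041  0.0056 -0.0027]
```

Call:
servo_tool:
  targets: "-0.004 0.005 -0.03 7 8 0 45;0 0 -0.03 6 7 10 45;0 0 -0.03 0 0 30 45;0 0 0 0 0 30 45;0 0 0 0 0 15 45;0 0 0 0 0 0 45"

```text
time: 5.8
tool_pos: [0.631, 0.1457, 0.1192]
tcp_rot: [2.117, 2.318, -0.003]
wrist_force: [-0.8, -0.5, -2.8]
width: 0.662
```

```bash
python3 d.py A,48,0.09
```

```text
t 5.8 p [631.  145.7 119.2] F [-0.8 -0.5 -2.8] w 56.5 q [ 0.19  0.3   1.77 -0.    1.07  0.1 ] v 0.017
A shift mm now [ 4.7  0.8 71.2] if turned [ 4.5  0.8 71.2] turn [0.     0.0029 0.0007]
```

Call:
servo_tool:
  targets: "0 0 0 4 1 0 45;0 0 0 0 0 0 45"
  newtons: 60

```text
time: 5.97
tool_pos: [0.6299, 0.1477, 0.117]
tcp_rot: [-2.12, -2.317, 0.01]
wrist_force: [0.5, -0.1, -1.1]
width: 0.657
```

```bash
python3 d.py A,48,0.09
python3 - <<'E'
from h import *
t=read_camera("top")["image"][:,:,::-1];s=read_camera("scene")["image"][:,:,::-1]
cv2.imwrite("pics/g2.png",np.hstack([cv2.resize(t[110:250,130:270],None,fx=2.8,fy=2.8),cv2.resize(s[110:250,290:430],None,fx=2.8,fy=2.8)]))
E
```

```text
t 5.97 p [629.9 147.7 117. ] F [ 0.5 -0.1 -1.1] w 56.1 q [ 0.19  0.3   1.77 -0.    1.07  0.11] v 0.022
A shift mm now [ 2.6  2.1 68.9] if turned [ 2.4  1.7 69. ] turn [-0.0049  0.0038 -0.0012]
```

View pics/g2.png

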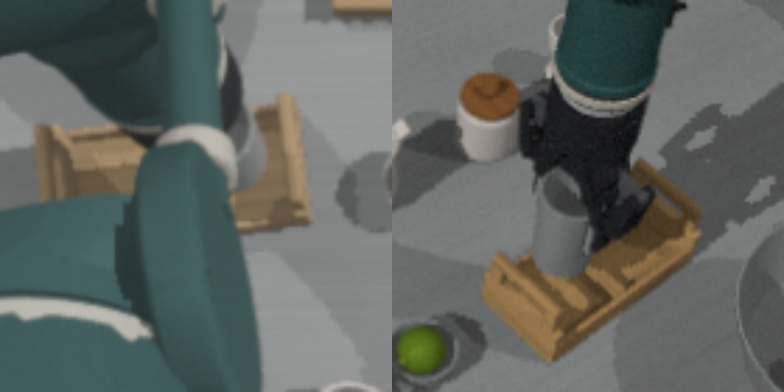

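Run:
```python
from h import *
s=read_camera("scene"); p=bot.read_state()["tool_pos"]
im=s["image"][:,:,::-1].copy();th=np.linspace(0,6.28,40)
for dz,r in((.0499,.03),(-.0401,.0265)):
    P=np.c_[p[0]+r*np.cos(th),p[1]+r*np.sin(th),0*th+p[2]+dz]
    cv2.polylines(im,[(proj(s,P)*16).astype(int)],True,(0,0,255),1,shift=4)
cv2.imwrite("pics/g3.png",cv2.resize(im[130:230,310:410],None,fx=5,fy=5,interpolation=cv2.INTER_CUBIC))
```

```text
(no output)
```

View pics/g3.png

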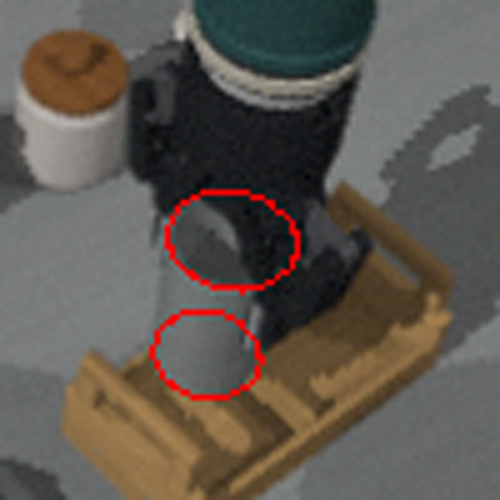

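Call:
servo_tool:
  targets: "-0.004 0.003 0 2 2 10 45;0 0 0 0 0 20 45;0 0 0 0 0 20 45;0 0 0 0 0 8 45;0 0 0 0 0 0 45"

```text
time: 6.53
tool_pos: [0.64, 0.1518, 0.0657]
tcp_rot: [2.112, 2.31, 0.024]
wrist_force: [-0.0, -0.0, -1.9]
width: 0.651
```

```bash
python3 d.py A,48,0.09
```

```text
t 6.53 p [640.  151.8  65.7] F [-0.  -0.  -1.9] w 55.6 q [ 0.2   0.36  1.8  -0.    0.96  0.11] v 0.003
A shift mm now [-0.9 -9.1 17.5] if turned [-0.8 -8.7 17.7] turn [ 0.019  -0.0016 -0.0005]
```

Call:
servo_tool:
  targets: "0.010 0 0 -1 -5 3 45;0.006 0 0 0 -2 4 45;0 0 0 0 0 0 45"

```text
time: 6.78
tool_pos: [0.6336, 0.1505, 0.0596]
tcp_rot: [2.119, 2.318, 0.006]
wrist_force: [-0.2, -0.1, -0.7]
width: 0.653
```

```bash
python3 d.py A,48,0.09
```

```text
t 6.78 p [633.6 150.5  59.6] F [-0.2 -0.1 -0.7] w 55.8 q [0.19 0.37 1.81 0.   0.96 0.1 ] v 0.013
A shift mm now [-0.1 -2.3 11.6] if turned [-0.1 -2.2 11.6] turn [ 0.0034 -0.0019 -0.0002]
```

Call:
servo_tool:
  targets: "0.003 -0.001 0 0 -2 4 45;0 0 0 0 0 3 45;0 0 0 0 0 2 45;0 0 0 0 0 0 45"

```text
time: 7.12
tool_pos: [0.6331, 0.1506, 0.0522]
tcp_rot: [2.118, 2.318, 0.006]
wrist_force: [-0.7, -0.1, -1.6]
width: 0.655
```

```bash
python3 d.py A,48,0.09
```

```text
t 7.12 p [633.1 150.6  52.2] F [-0.7 -0.1 -1.6] w 56.0 q [0.19 0.37 1.81 0.   0.95 0.1 ] v 0.006
A shift mm now [-0.3 -1.8  4.2] if turned [-0.3 -1.7  4.2] turn [ 0.0041 -0.0013 -0.0001]
```

Call:
servo_tool:
  targets: "0.003 -0.001 0 0 -1 2 45;0 0 0 0 0 1 45;0 0 0 0 0 0 45"

```text
time: 7.37
tool_pos: [0.6325, 0.1506, 0.0494]
tcp_rot: [2.119, 2.318, 0.002]
wrist_force: [0.2, 1.0, -1.2]
width: 0.651
```

Call:
servo_tool:
  targets: "0 0 0 0 0 1 45;0 0 0 0 0 0 45"

```text
time: 7.53
tool_pos: [0.6327, 0.1508, 0.0486]
tcp_rot: [2.119, 2.318, 0.003]
wrist_force: [0.2, 0.6, -1.4]
width: 0.651
```

```bash
python3 d.py A,48,0.09
```

```text
t 7.53 p [632.7 150.8  48.6] F [ 0.2  0.6 -1.4] w 55.6 q [0.2  0.38 1.81 0.   0.95 0.11] v 0.003
A shift mm now [-0.5 -1.4  0.6] if turned [-0.5 -1.4  0.6] turn [ 0.0023 -0.0005 -0.0002]
```

Call:
servo_tool:
  targets: "0 0 0 0 0 1 45;0 0 0 0 0 0 45"

```text
time: 7.7
tool_pos: [0.6331, 0.151, 0.0487]
tcp_rot: [2.119, 2.318, 0.004]
wrist_force: [-0.0, 0.3, -1.6]
width: 0.655
```

Call:
servo_tool:
  targets: "0 0 0 0 0 1 45;0 0 0 0 0 0 45"

```text
time: 7.87
tool_pos: [0.6335, 0.1513, 0.0485]
tcp_rot: [2.118, 2.317, 0.006]
wrist_force: [-0.1, 0.4, -1.2]
width: 0.656
```

Call:
servo_tool:
  targets: "0 0 0 0 -0.5 1.5 45;0 0 0 0 0 1.5 45;0 0 0 0 0 0 45"

```text
time: 8.12
tool_pos: [0.6338, 0.1518, 0.0487]
tcp_rot: [2.118, 2.317, 0.008]
wrist_force: [0.2, -0.0, -1.0]
width: 0.653
```

Call:
servo_tool:
  targets: "0.004 0 0 0 -2 3 45;0 0 0 0 0 0 45"

```text
time: 8.28
tool_pos: [0.6345, 0.1526, 0.0489]
tcp_rot: [2.118, 2.317, 0.011]
wrist_force: [0.5, 1.0, -0.5]
width: 0.655
```

```bash
python3 d.py A,48,0.09
```

```text
t 8.28 p [634.5 152.6  48.9] F [ 0.5  1.  -0.5] w 55.9 q [0.2  0.38 1.81 0.   0.94 0.11] v 0.015
A shift mm now [-2.1 -3.3  0.9] if turned [-2.1 -3.3  0.9] turn [ 0.0071 -0.0029 -0.0005]
```

```bash
cat > pic.py <<'E'
from h import *
import sys
n,cam,u,v,w,h,f=sys.argv[1:8];u,v,w,h=map(int,(u,v,w,h))
s=read_camera(cam)["image"][:,:,::-1]
cv2.imwrite(f"pics/{n}.png",cv2.convertScaleAbs(cv2.resize(s[v:v+h,u:u+w],None,fx=float(f),fy=float(f),interpolation=cv2.INTER_CUBIC),alpha=1.4))
E
python3 pic.py g4 scene 310 140 110 110 5
```

```text
(no output)
```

View pics/g4.png

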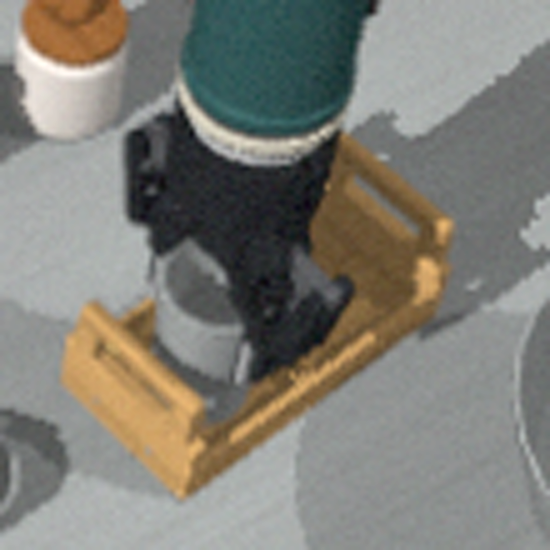

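Call:
servo_tool:
  targets: "0 0 0 0 0 1 57;0 0 0 0 0 0 59;0 0 0 0 0 0 64;0 0 0 0 0 0 72;0 0 0 0 0 0 85;0 0 0 0 0 0 85;0 0 0 0 0 0 85"

```text
time: 8.92
tool_pos: [0.6332, 0.152, 0.0449]
tcp_rot: [2.119, 2.318, 0.007]
wrist_force: [-0.0, 0.0, -0.6]
width: 0.993
```

```bash
python3 d.py A,48,0.09;python3 pic.py g5 scene 310 140 110 110 5
```

```text
t 8.92 p [633.2 152.   44.9] F [-0.   0.  -0.6] w 84.8 q [0.2  0.38 1.81 0.   0.94 0.11] v 0.004
A shift mm now [-1.6 -1.9 -3.1] if turned [-1.6 -2.  -3.1] turn [ 0.0041 -0.0023 -0.0007]
```

View pics/g5.png

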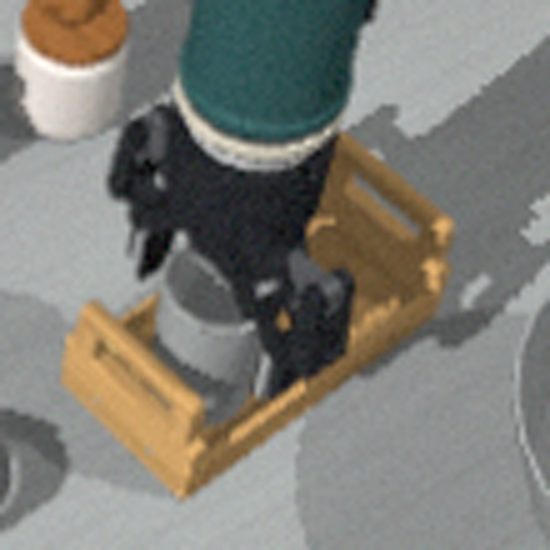

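Call:
servo_tool:
  targets: "0 0 0 -1 -2 -8 85;0 0 0 0 0 -25 85;0 0 0 0 0 -35 85;0 0 0 0 0 -35 85;0 0 0 0 0 -35 85;0 0 0 0 0 -15 85;0 0 0 0 0 0 85"

```text
time: 9.55
tool_pos: [0.627, 0.1492, 0.2034]
tcp_rot: [-2.117, -2.315, 0.004]
wrist_force: [0.2, -0.1, 0.4]
width: 0.992
```

```bash
python3 d.py sugar,200,0.09
```

```text
t 9.55 p [627.  149.2 203.4] F [ 0.2 -0.1  0.4] w 84.7 q [0.19 0.23 1.7  0.   1.22 0.1 ] v 0.028
sugar shift mm now [  74.1 -187.4    4.3] if turned [  74.3 -187.4    3.4] turn [-0.0044 -0.0012 -0.0007]
```

Call:
servo_tool:
  targets: "0 0 0 13 -32 0 85;0 0 0 14 -36 0 85;0 0 0 14 -36 0 85;0 0 0 14 -36 0 85;0 0 0 10 -26 0 85;0 0 0 6 -15 0 85;0 0 0 0 0 0 85;0 0 0 0 0 0 85"

```text
time: 10.22
tool_pos: [0.4318, 0.2032, 0.1993]
tcp_rot: [-2.121, -2.314, 0.004]
wrist_force: [-0.1, -0.1, 0.7]
width: 0.992
```

```bash
python3 d.py sugar,27,0.09
```

```text
t 10.22 p [431.8 203.2 199.3] F [-0.1 -0.1  0.7] w 84.7 q [ 0.39 -0.09  2.05  0.    1.19  0.3 ] v 0.04
sugar shift mm now [  2.9   2.8 172.3] if turned [  2.9   2.1 172.3] turn [-0.0037 -0.0002 -0.0033]
```

Call:
servo_tool:
  targets: "-0.003 0 0 3 2 10 85;0 0 0 0 0 30 85;0 0 0 0 0 35 85;0 0 0 0 0 20 85;0 0 0 0 0 0 85"

```text
time: 10.63
tool_pos: [0.4408, 0.2069, 0.1007]
tcp_rot: [2.123, 2.31, 0.012]
wrist_force: [-0.6, -1.0, -0.5]
width: 0.998
```

```bash
python3 d.py sugar,24,0.09
```

```text
t 10.63 p [440.8 206.9 100.7] F [-0.6 -1.  -0.5] w 85.2 q [ 0.39  0.03  2.13 -0.    0.97  0.3 ] v 0.022
sugar shift mm now [-0.2 -7.8 76.6] if turned [ 0.  -7.1 76.7] turn [ 0.0089 -0.0019 -0.0057]
```

Call:
servo_tool:
  targets: "0.008 -0.002 -0.005 0 -7 0 85;0 0 0 0 0 15 85;0 0 0 0 -1 20 85;0 0 0 0 -1 20 85;0 0 0 0 0 10 85;0 0 0 0 0 0 85"

```text
time: 11.13
tool_pos: [0.4375, 0.2065, 0.0365]
tcp_rot: [2.122, 2.314, 0.005]
wrist_force: [-0.7, -0.4, 0.1]
width: 0.999
```

```bash
python3 d.py sugar,24,0.09;python3 pic.py g6 scene 280 100 110 110 5
```

```text
t 11.13 p [437.5 206.5  36.5] F [-0.7 -0.4  0.1] w 85.3 q [ 0.39  0.11  2.18 -0.    0.84  0.3 ] v 0.024
sugar shift mm now [ 0.2 -3.9 12.4] if turned [ 0.2 -3.8 12.5] turn [ 0.0039 -0.0005 -0.0034]
```

View pics/g6.png

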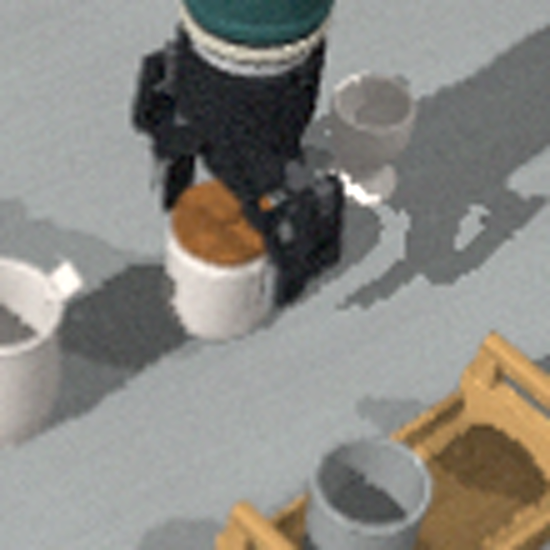

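Call:
servo_tool:
  targets: "0.003 0 0 0 -3 6 85;0 0 0 0 -1 5 85;0 0 0 0 0 0 85"

```text
time: 11.43
tool_pos: [0.4371, 0.2075, 0.0291]
tcp_rot: [2.122, 2.313, 0.011]
wrist_force: [-0.1, 0.2, -0.3]
width: 0.999
```

```bash
python3 d.py sugar,24,0.09
```

```text
t 11.43 p [437.1 207.5  29.1] F [-0.1  0.2 -0.3] w 85.3 q [0.39 0.12 2.19 0.   0.82 0.3 ] v 0.017
sugar shift mm now [-0.9 -3.6  5. ] if turned [-0.9 -3.5  5.1] turn [ 0.0072 -0.0025 -0.0037]
```

Call:
servo_tool:
  targets: "0.004 -0.001 0 0 -3 3 85;0 0 0 0 0 0 85;0 0 0 0 0 0 70;0 0 0 0 0 0 62;0 0 0 0 0 0 55;0 0 0 0 0 0 50;0 0 0 0 0 0 50;0 0 0 0 0 0 50"
  newtons: 60

```text
time: 12.1
tool_pos: [0.4353, 0.2081, 0.0283]
tcp_rot: [2.122, 2.314, 0.01]
wrist_force: [0.1, 0.1, 0.4]
width: 0.706
```

```bash
python3 d.py sugar,24,0.09
```

```text
t 12.1 p [435.3 208.1  28.3] F [0.1 0.1 0.4] w 60.3 q [0.39 0.12 2.19 0.   0.82 0.31] v 0.002
sugar shift mm now [-1.6 -1.8  4.3] if turned [-1.6 -1.7  4.3] turn [ 0.0065 -0.0027 -0.0034]
```

Call:
servo_tool:
  targets: "0 0 0 0 0 -5 50;0 0 0 0 0 -15 50;0 0 0 0 0 -35 50;0 0 0 0 0 -35 50;0 0 0 0 0 -35 50;0 0 0 0 0 -25 50;0 0 0 0 0 0 50;0 0 0 0 0 0 50"

```text
time: 12.77
tool_pos: [0.428, 0.2048, 0.1793]
tcp_rot: [-2.12, -2.312, 0.013]
wrist_force: [0.1, 0.1, -4.1]
width: 0.703
```

```bash
python3 d.py B,190,0.09
```

```text
t 12.77 p [428.  204.8 179.3] F [ 0.1  0.1 -4.1] w 60.0 q [ 0.39 -0.07  2.07  0.    1.15  0.31] v 0.034
B shift mm now [ 15.9 195.5 -12.4] if turned [ 15.3 195.6 -10.7] turn [-0.0089  0.0023 -0.0034]
```

Bottom is at about 150 mm, clear of everything en route.

Call:
servo_tool:
  targets: "-0.008 0 0 2 15 -4 50;0 0 0 2 30 -4 50;0 0 0 3 36 0 50;0 0 0 3 36 0 50;0 0 0 3 33 0 50;0 0 0 2 22 0 50;0 0 0 0 10 0 50;0 0 0 0 0 0 50"

```text
time: 13.43
tool_pos: [0.6042, 0.2328, 0.1651]
tcp_rot: [-2.114, -2.308, 0.04]
wrist_force: [-0.3, -0.3, -3.5]
width: 0.705
```

```bash
python3 d.py B,110,0.09
```

```text
t 13.43 p [604.2 232.8 165.1] F [-0.3 -0.3 -3.5] w 60.2 q [ 0.33  0.28  1.71 -0.    1.18  0.24] v 0.037
B shift mm now [ 3.8 19.2 54.5] if turned [ 3.2 17.7 55.1] turn [-0.0267  0.009  -0.0023]
```

Call:
servo_tool:
  targets: "-0.015 0.005 0 2 9 0 50;-0.010 0.003 0 1 8 5 50;0 0 0 0 0 15 50;0 0 0 0 -1 15 50;0 0 0 0 -1 10 50;0 0 0 0 0 0 50"

```text
time: 13.93
tool_pos: [0.6128, 0.2359, 0.1109]
tcp_rot: [-2.118, -2.314, 0.013]
wrist_force: [-1.3, -0.4, -3.7]
width: 0.703
```

```bash
python3 d.py B,36.3,0.09
```

```text
t 13.93 p [612.8 235.9 110.9] F [-1.3 -0.4 -3.7] w 60.0 q [0.33 0.33 1.75 0.   1.07 0.24] v 0.015
B shift mm now [ 1.1  9.6 74.5] if turned [ 0.9  8.9 74.6] turn [-0.0095  0.0021 -0.0017]
```

Call:
servo_tool:
  targets: "-0.009 0.002 0 1 9 -2 50;0 0 0 0 0 0 50;0 0 0 0 0 10 50;0 0 0 0 -1 15 50;0 0 0 0 -1 12 50;0 0 0 0 0 0 50"

```text
time: 14.43
tool_pos: [0.6219, 0.2387, 0.0775]
tcp_rot: [2.118, 2.316, 0.01]
wrist_force: [-0.8, 0.5, -4.4]
width: 0.703
```

```bash
python3 d.py B,36.3,0.09
```

```text
t 14.43 p [621.9 238.7  77.5] F [-0.8  0.5 -4.4] w 60.0 q [0.33 0.37 1.76 0.   1.   0.24] v 0.019
B shift mm now [-1.1 -0.8 41.2] if turned [-1.  -0.5 41.2] turn [ 0.0071 -0.0018 -0.0009]
```

Call:
servo_tool:
  targets: "0.004 0 0 0 -3 10 50;0.002 0 0 0 -1 10 50;0 0 0 0 0 8 50;0 0 0 0 0 0 50"

```text
time: 14.77
tool_pos: [0.6183, 0.2386, 0.0476]
tcp_rot: [-2.12, -2.318, -0.004]
wrist_force: [-1.0, 0.0, -4.3]
width: 0.703
```

```bash
python3 d.py B,36.3,0.09;python3 pic.py g7 scene 310 140 110 110 5
```

```text
t 14.77 p [618.3 238.6  47.6] F [-1.   0.  -4.3] w 60.0 q [0.33 0.4  1.78 0.   0.95 0.24] v 0.008
B shift mm now [-1.3  3.  11.3] if turned [-1.3  3.1 11.3] turn [ 0.0018 -0.0021 -0.0009]
```

View pics/g7.png

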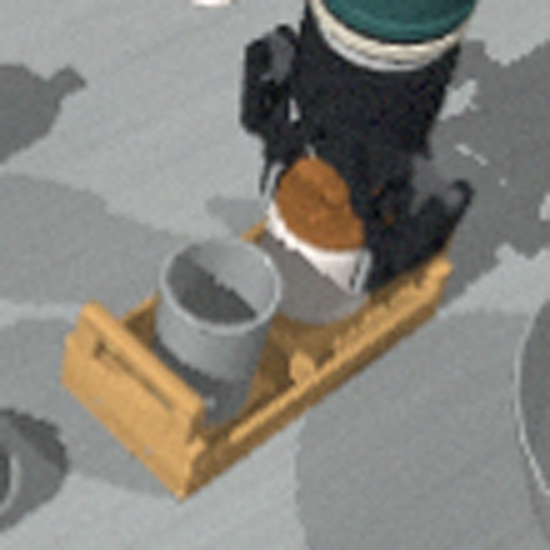

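Sugar sits over its cell, the tumbler stands upright in the other. Lower in small steps.

Call:
servo_tool:
  targets: "0.001 0 0 -1 3 4 50;0 0 0 0 0 3 50;0 0 0 0 0 2 50;0 0 0 0 0 0 50"

```text
time: 15.15
tool_pos: [0.6234, 0.2383, 0.0395]
tcp_rot: [2.12, 2.318, 0.007]
wrist_force: [0.1, 0.2, -2.6]
width: 0.705
```

```bash
python3 d.py B,36.3,0.09
```

```text
t 15.15 p [623.4 238.3  39.5] F [ 0.1  0.2 -2.6] w 60.2 q [0.33 0.42 1.78 0.   0.94 0.24] v 0.007
B shift mm now [-0.5 -2.   3.1] if turned [-0.5 -2.   3.2] turn [ 0.0036 -0.0027 -0.001 ]
```

Call:
servo_tool:
  targets: "0.003 -0.002 0 0 -2 2 50;0 0 0 0 0 1 50;0 0 0 0 0 0 50"

```text
time: 15.4
tool_pos: [0.622, 0.2382, 0.0369]
tcp_rot: [2.12, 2.318, 0.003]
wrist_force: [-0.2, -0.2, -3.1]
width: 0.703
```

Call:
servo_tool:
  targets: "0 0 0 0 0 1.5 50;0 0 0 0 0 1 50;0 0 0 0 0 0 50"

```text
time: 15.65
tool_pos: [0.6225, 0.2385, 0.0368]
tcp_rot: [2.119, 2.317, 0.004]
wrist_force: [1.0, 0.5, -3.6]
width: 0.706
```

Call:
servo_tool:
  targets: "0 0 0 0 0 1.5 50;0 0 0 0 0 1 50;0 0 0 0 0 0 50"

```text
time: 15.9
tool_pos: [0.6231, 0.2387, 0.0366]
tcp_rot: [2.119, 2.317, 0.006]
wrist_force: [-0.5, -0.0, -2.4]
width: 0.705
```

```bash
python3 d.py B,36.3,0.09
```

```text
t 15.9 p [623.1 238.7  36.6] F [-0.5 -0.  -2.4] w 60.2 q [0.33 0.42 1.78 0.   0.94 0.24] v 0.006
B shift mm now [-0.9 -1.7  0.3] if turned [-0.9 -1.7  0.3] turn [ 0.0041 -0.0013 -0.0008]
```

Call:
servo_tool:
  targets: "0 0 0 0 0 1.5 58;0 0 0 0 0 1 61;0 0 0 0 0 0 64;0 0 0 0 0 0 72;0 0 0 0 0 0 85;0 0 0 0 0 0 85;0 0 0 0 0 0 85"

```text
time: 16.48
tool_pos: [0.6257, 0.2396, 0.0364]
tcp_rot: [2.117, 2.315, 0.014]
wrist_force: [-0.3, 0.9, -0.7]
width: 0.996
```

```bash
python3 d.py B,36.3,0.09
```

```text
t 16.48 p [625.7 239.6  36.4] F [-0.3  0.9 -0.7] w 85.1 q [0.33 0.42 1.78 0.   0.93 0.24] v 0.005
B shift mm now [-1.6 -4.4  0.1] if turned [-1.6 -4.4  0.1] turn [ 0.0097 -0.0027 -0.0008]
```

Call:
servo_tool:
  targets: "0.005 0 0 0 -3 -8 85;0 0 0 0 0 -25 85;0 0 0 0 0 -35 85;0 0 0 0 0 -35 85;0 0 0 0 0 -35 85;0 0 0 0 0 -20 85;0 0 0 0 0 0 85"

```text
time: 17.07
tool_pos: [0.6183, 0.2379, 0.1991]
tcp_rot: [-2.117, -2.315, 0.006]
wrist_force: [0.4, -0.5, 0.6]
width: 0.999
```

```bash
python3 d.py egg,190,0.09;python3 pic.py g8 scene 310 130 110 110 5
```

```text
t 17.07 p [618.3 237.9 199.1] F [ 0.4 -0.5  0.6] w 85.3 q [0.33 0.26 1.66 0.   1.22 0.24] v 0.016
egg shift mm now [ 120.2 -211.8   10.4] if turned [ 120.4 -211.7    9.1] turn [-0.0058 -0.0008 -0.0008]
```

View pics/g8.png

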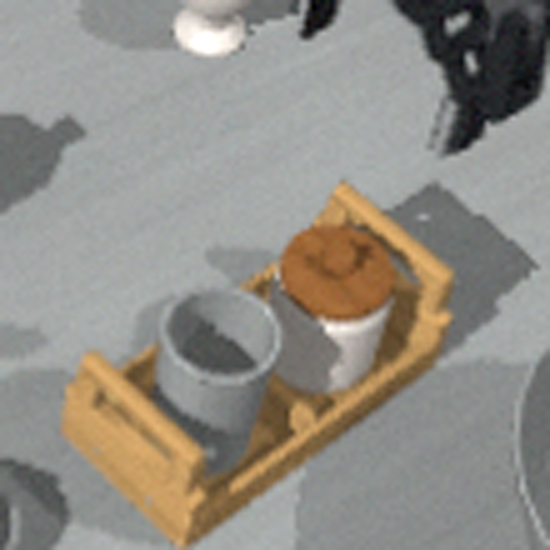

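Call:
servo_tool:
  targets: "0 0 0 18 -32 0 85;0 0 0 20 -35 0 85;0 0 0 20 -35 0 85;0 0 0 20 -35 0 85;0 0 0 20 -35 0 85;0 0 0 13 -23 0 85;0 0 0 6 -10 0 85;0 0 0 0 0 0 85"

```text
time: 17.78
tool_pos: [0.3909, 0.3337, 0.1858]
tcp_rot: [-2.121, -2.306, 0.032]
wrist_force: [0.2, -0.6, -0.1]
width: 0.997
```

```bash
python3 d.py egg,30,0.09
```

```text
t 17.78 p [390.9 333.7 185.8] F [ 0.2 -0.6 -0.1] w 85.1 q [0.65 0.01 1.98 0.01 1.18 0.57] v 0.031
egg shift mm now [  5.8   9.3 155.6] if turned [  4.6   6.1 155.8] turn [-0.0208  0.0076 -0.0062]
```

Call:
servo_tool:
  targets: "-0.012 0.004 -0.003 3 5 5 85;-0.006 0.003 -0.002 1 0 25 85;0 0 0 0 0 25 85;0 0 0 0 -1 20 85;0 0 0 0 0 0 85;0 0 0 0 0 0 85"

```text
time: 18.28
tool_pos: [0.4013, 0.3366, 0.1049]
tcp_rot: [2.119, 2.315, 0.003]
wrist_force: [0.7, 0.9, -0.0]
width: 0.993
```

```bash
python3 d.py egg,31,0.09
```

```text
t 18.28 p [401.3 336.6 104.9] F [ 0.7  0.9 -0. ] w 84.8 q [ 0.65  0.09  2.05 -0.    0.99  0.57] v 0.045
egg shift mm now [ 2.7 -4.7 73.9] if turned [ 2.6 -4.4 73.9] turn [ 0.0036  0.0014 -0.0017]
```

Call:
servo_tool:
  targets: "0.003 0.001 -0.002 2 -4 8 85;0 0 0 1 -1 20 85;0 0 0 0 -1 20 85;0 0 0 0 -1 12 85;0 0 0 0 0 0 85;0 0 0 0 0 0 85"

```text
time: 18.78
tool_pos: [0.4018, 0.3412, 0.0469]
tcp_rot: [2.122, 2.313, 0.017]
wrist_force: [-0.3, 0.2, -0.3]
width: 0.996
```

```bash
python3 d.py egg,31,0.09;python3 pic.py g9 scene 300 80 110 110 5
```

```text
t 18.78 p [401.8 341.2  46.9] F [-0.3  0.2 -0.3] w 85.0 q [ 0.66  0.17  2.09 -0.    0.87  0.57] v 0.009
egg shift mm now [-2.1 -5.5 15.8] if turned [-2.  -5.4 15.9] turn [ 0.0099 -0.0051 -0.0039]
```

View pics/g9.png

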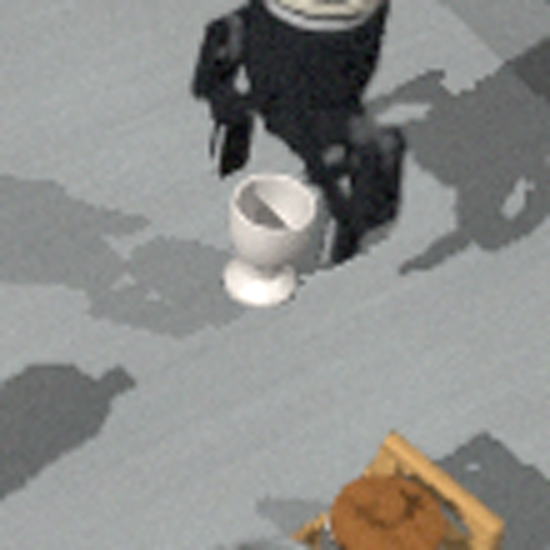

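Call:
servo_tool:
  targets: "0.006 -0.003 -0.002 -1 -4 7 85;0.002 -0.001 0 -1 -2 8 85;0 0 0 0 0 1 85;0 0 0 0 0 0 85"

```text
time: 19.17
tool_pos: [0.3986, 0.3406, 0.0335]
tcp_rot: [2.121, 2.316, 0.014]
wrist_force: [-0.5, -0.1, -0.1]
width: 0.996
```

```bash
python3 d.py egg,31,0.09
```

```text
t 19.17 p [398.6 340.6  33.5] F [-0.5 -0.1 -0.1] w 85.1 q [0.66 0.19 2.1  0.   0.84 0.57] v 0.006
egg shift mm now [-1.7 -2.2  2.5] if turned [-1.7 -2.1  2.5] turn [ 0.0074 -0.0048 -0.002 ]
```

Call:
servo_tool:
  targets: "0.005 -0.003 0 -1 -2 1 85;0 0 0 0 0 0 70;0 0 0 0 0 0 60;0 0 0 0 0 0 50;0 0 0 0 0 0 40;0 0 0 0 0 0 40;0 0 0 0 0 0 40;0 0 0 0 0 0 40"
  newtons: 40

```text
time: 19.83
tool_pos: [0.397, 0.34, 0.0335]
tcp_rot: [2.121, 2.317, 0.007]
wrist_force: [0.1, 0.1, -0.4]
width: 0.581
```

```bash
python3 d.py egg,31,0.09
```

```text
t 19.83 p [397.  340.   33.5] F [ 0.1  0.1 -0.4] w 49.6 q [0.66 0.19 2.1  0.   0.85 0.57] v 0.001
egg shift mm now [-1.1 -0.5  2.5] if turned [-1.1 -0.5  2.5] turn [ 0.0035 -0.0025 -0.0017]
```

Call:
servo_tool:
  targets: "0 0 0 0 0 -5 40;0 0 0 0 0 -15 40;0 0 0 0 0 -35 40;0 0 0 0 0 -38 40;0 0 0 0 0 -38 40;0 0 0 0 0 -35 40;0 0 0 0 0 0 40"

```text
time: 20.42
tool_pos: [0.3929, 0.3366, 0.203]
tcp_rot: [-2.12, -2.316, 0.013]
wrist_force: [1.0, 0.4, 0.2]
width: 0.579
```

```bash
python3 d.py E,200,0.09 E,200,-0.23
```

```text
t 20.42 p [392.9 336.6 203. ] F [1.  0.4 0.2] w 49.4 q [ 0.66 -0.01  1.96  0.    1.2   0.57] v 0.055
E shift mm now [-477.5  190.3    3.7] if turned [-477.9  189.5    3. ] turn [-0.0072  0.0045 -0.0017]
E shift mm now [-477.5  190.3    3.7] if turned [-394.   330.2    3. ] turn [-0.0064  0.0056  0.3183]
```

Call:
servo_tool:
  targets: "0 0 0.04 -17 7 -1 40;0 0 0.04 -30 13 -1 40;0 0 0.04 -34 16 -1 40;0 0 0.04 -33 18 -1 40;0 0 0.04 -32 19 0 40;0 0 0.04 -31 20 0 40;0 0 0.04 -30 21 0 40;0 0 0.035 -30 22 0 40"

```text
time: 21.08
tool_pos: [0.517, 0.089, 0.2128]
tcp_rot: [-2.458, -1.954, -0.009]
wrist_force: [0.7, -0.0, -1.9]
width: 0.581
```

```bash
python3 d.py E,200,-0.23
```

```text
t 21.08 p [517.   89.  212.8] F [ 0.7 -0.  -1.9] w 49.6 q [ 0.12 -0.01  1.95  0.    1.2   0.35] v 0.868
E shift mm now [-181.7  152.5   12.1] if turned [-181.2  152.9   12.8] turn [ 0.0023 -0.0055  0.0023]
```

Call:
servo_tool:
  targets: "0 0 0 -28 23 2 40;0 0 0 -28 23 2 40;0 0 0 -28 23 2 40;0 0 0 -28 23 0 40;0 0 0 -24 20 0 40;0 0 0 -14 12 0 40;0 0 0 -5 4 0 40;0 0 0 0 0 0 40"

```text
time: 21.75
tool_pos: [0.6093, -0.109, 0.2032]
tcp_rot: [-2.469, -1.94, -0.006]
wrist_force: [0.2, 0.6, -0.9]
width: 0.579
```

```bash
python3 d.py E,120,-0.23
```

```text
t 21.75 p [ 609.3 -109.   203.2] F [ 0.2  0.6 -0.9] w 49.5 q [-0.22  0.18  1.76  0.    1.2   0.02] v 0.014
E shift mm now [-9.6 17.9 83.2] if turned [-9.5 17.9 83.2] turn [ 0.0013 -0.0037 -0.0087]
```

Call:
servo_tool:
  targets: "0 -0.003 -0.006 -5 9 0 40;0 0 0 -4 8 5 40;0 0 0 0 0 20 40;0 0 0 0 -1 20 40;0 0 0 0 -1 20 40;0 0 0 0 0 8 40;0 0 0 0 0 0 40"

```text
time: 22.33
tool_pos: [0.6245, -0.116, 0.1282]
tcp_rot: [2.455, 1.957, 0.007]
wrist_force: [-0.2, 0.0, -1.5]
width: 0.577
```

```bash
python3 d.py E,41.5,-0.23
```

```text
t 22.33 p [ 624.5 -116.   128.2] F [-0.2  0.  -1.5] w 49.2 q [-0.22  0.27  1.8   0.    1.07 -0.  ] v 0.016
E shift mm now [-6.4  1.2 86.7] if turned [-6.1  1.6 86.7] turn [ 0.0041 -0.0024  0.0052]
```

Call:
servo_tool:
  targets: "0.002 -0.002 0.005 -6 1 3 40;0 0 0 0 0 3 40;0 0 0 0 -1 18 40;0 0 0 0 -1 18 40;0 0 0 0 -1 12 40;0 0 0 0 0 0 40"

```text
time: 22.83
tool_pos: [0.6262, -0.1211, 0.0781]
tcp_rot: [2.452, 1.95, 0.012]
wrist_force: [0.2, 0.7, -1.3]
width: 0.575
```

```bash
python3 d.py E,41.5,-0.23;python3 pic.py g10 scene 170 200 130 110 5
```

```text
t 22.83 p [ 626.2 -121.1   78.1] F [ 0.2  0.7 -1.3] w 49.1 q [-0.23  0.32  1.83  0.    0.98 -0.  ] v 0.025
E shift mm now [-1.5 -1.8 36.6] if turned [-1.5 -1.3 36.6] turn [ 0.0119 -0.0003  0.0027]
```

View pics/g10.png

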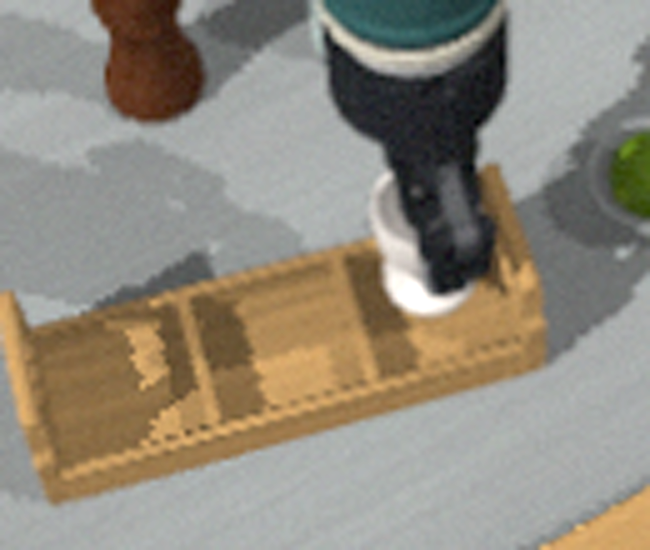

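Egg cup is over the right-hand cell, upright, clear of the walls; continue down.

Call:
servo_tool:
  targets: "0.006 0 0.002 -1 -3 8 40;0.004 0 0 0 -2 9 40;0 0 0 0 0 7 40;0 0 0 0 0 3 40;0 0 0 0 0 0 40"

```text
time: 23.3
tool_pos: [0.625, -0.1222, 0.0542]
tcp_rot: [2.456, 1.948, 0.01]
wrist_force: [-0.2, 0.3, -1.1]
width: 0.577
```

```bash
python3 d.py E,41.5,-0.23
```

```text
t 23.3 p [ 625.  -122.2   54.2] F [-0.2  0.3 -1.1] w 49.3 q [-0.23  0.35  1.85  0.    0.94 -0.  ] v 0.004
E shift mm now [-0.2 -0.5 12.7] if turned [-0.2 -0.3 12.7] turn [ 0.0095 -0.0003  0.0003]
```

Call:
servo_tool:
  targets: "0.007 0 0 0 -1 5 40;0 0 0 0 -1 4 40;0 0 0 0 0 2 40;0 0 0 0 0 0 40"

```text
time: 23.63
tool_pos: [0.6233, -0.1218, 0.0424]
tcp_rot: [2.46, 1.951, 0.003]
wrist_force: [-0.4, 0.4, -1.3]
width: 0.578
```

Call:
servo_tool:
  targets: "0.004 0 0 0 0 2 40;0 0 0 0 0 1.5 40;0 0 0 0 0 0 40"

```text
time: 23.88
tool_pos: [0.624, -0.1219, 0.0423]
tcp_rot: [-2.46, -1.952, 0.001]
wrist_force: [-0.7, 0.1, -1.4]
width: 0.573
```

```bash
python3 d.py E,41.5,-0.23
```

```text
t 23.88 p [ 624.  -121.9   42.3] F [-0.7  0.1 -1.4] w 49.0 q [-0.23  0.37  1.85  0.    0.93 -0.  ] v 0.02
E shift mm now [-0.3  0.7  0.8] if turned [-0.3  0.7  0.8] turn [-0.0016 -0.0002  0.0005]
```

Call:
servo_tool:
  targets: "0 0 0 0 0 2.5 40;0 0 0 0 0 2.5 40"

```text
time: 24.05
tool_pos: [0.6251, -0.1222, 0.0414]
tcp_rot: [-2.461, -1.952, 0.0]
wrist_force: [-10.8, 3.2, 21.9]
width: 0.574
```

```bash
python3 d.py E,41.5,-0.23;python3 pic.py g11 scene 170 200 130 110 5
```

```text
t 24.05 p [ 625.1 -122.2   41.4] F [-10.8   3.2  21.9] w 49.0 q [-0.23  0.37  1.85  0.    0.93 -0.  ] v 0.007
E shift mm now [-0.3 -0.4 -0.1] if turned [-0.3 -0.4 -0.1] turn [-0.0003 -0.0001  0.0005]
```

View pics/g11.png

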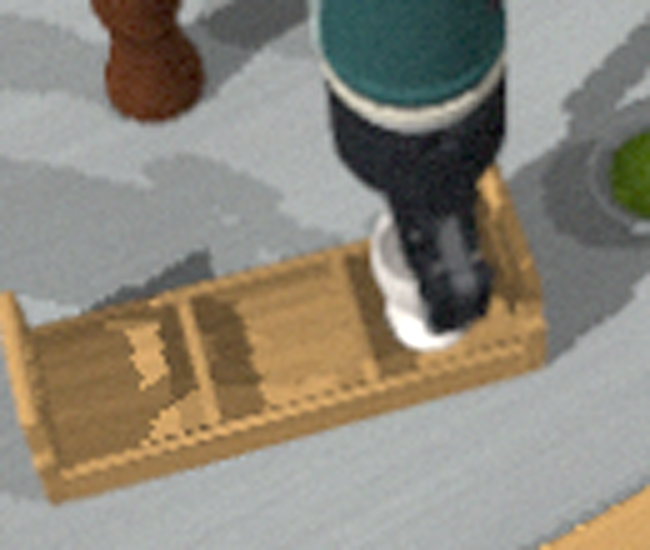

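Call:
servo_tool:
  targets: "0 0 0 0 0 0 40;0 0 0 0 0 0 50;0 0 0 0 0 0 52;0 0 0 0 0 0 56;0 0 0 0 0 0 65;0 0 0 0 0 0 80;0 0 0 0 0 0 85;0 0 0 0 0 0 85"

```text
time: 24.77
tool_pos: [0.626, -0.1223, 0.0415]
tcp_rot: [2.46, 1.952, 0.002]
wrist_force: [-0.9, -0.0, 0.7]
width: 0.993
```

Call:
servo_tool:
  targets: "0 0 0 0 0 -8 85;0 0 0 0 0 -25 85;0 0 0 0 0 -35 85;0 0 0 0 0 -35 85;0 0 0 0 0 -35 85;0 0 0 0 0 -20 85;0 0 0 0 0 0 85"

```text
time: 25.35
tool_pos: [0.6227, -0.1216, 0.2046]
tcp_rot: [-2.456, -1.949, 0.008]
wrist_force: [-0.3, -0.8, 0.3]
width: 0.991
```

```bash
python3 d.py salt,200,-0.23;python3 pic.py g12 scene 170 180 130 110 5
```

```text
t 25.35 p [ 622.7 -121.6  204.6] F [-0.3 -0.8  0.3] w 84.6 q [-0.23  0.21  1.72  0.    1.22 -0.  ] v 0.017
salt shift mm now [  10.8 -174.8    5.9] if turned [  10.7 -174.9    4.6] turn [-0.0079 -0.0001  0.0005]
```

View pics/g12.png

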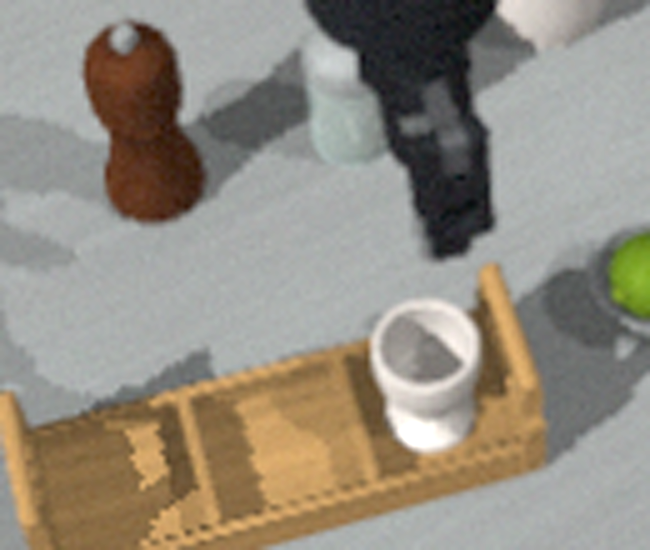

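Call:
servo_tool:
  targets: "-0.004 0 0 2 -28 0 85;0 0 0 2 -36 0 85;0 0 0 2 -38 0 85;0 0 0 2 -36 0 85;0 0 0 1 -25 0 85;0 0 0 0 -12 0 85;0 0 0 0 0 0 85;0 0 0 0 0 0 85"

```text
time: 26.07
tool_pos: [0.4405, -0.0698, 0.1903]
tcp_rot: [-2.448, -1.941, 0.021]
wrist_force: [1.2, 0.3, -0.7]
width: 0.993
```

```bash
python3 d.py salt,36,-0.23
```

```text
t 26.07 p [440.5 -69.8 190.3] F [ 1.2  0.3 -0.7] w 84.8 q [-0.21 -0.13  2.1   0.    1.19  0.02] v 0.042
salt shift mm now [  1.8  17.7 153.9] if turned [  1.8  14.4 154.3] turn [-0.0217  0.0002  0.0001]
```

Call:
servo_tool:
  targets: "-0.012 0 0 1 8 2 85;-0.009 0 0 1 6 10 85;0 0 0 0 0 25 85;0 0 0 0 -1 25 85;0 0 0 0 -1 8 85;0 0 0 0 0 0 85"

```text
time: 26.57
tool_pos: [0.4616, -0.0725, 0.1164]
tcp_rot: [2.458, 1.947, 0.007]
wrist_force: [-0.4, -0.2, -0.0]
width: 0.994
```

```bash
python3 d.py salt,36,-0.23
```

```text
t 26.57 p [461.6 -72.5 116.4] F [-0.4 -0.2 -0. ] w 84.9 q [-0.21 -0.03  2.16 -0.    1.01  0.02] v 0.04
salt shift mm now [-0.3 -7.5 80.4] if turned [-0.3 -6.8 80.4] turn [ 0.0076 -0.     -0.0007]
```

Call:
servo_tool:
  targets: "0.006 0 0 0 -7 5 85;0 0 0 0 -1 18 85;0 0 0 0 -1 20 85;0 0 0 0 -1 15 85;0 0 0 0 0 0 85;0 0 0 0 0 0 85"

```text
time: 27.07
tool_pos: [0.4574, -0.0715, 0.0603]
tcp_rot: [2.458, 1.947, 0.008]
wrist_force: [-0.0, 0.8, 0.3]
width: 0.995
```

```bash
python3 d.py salt,36,-0.23;python3 pic.py g13 scene 180 130 130 110 5
```

```text
t 27.07 p [457.4 -71.5  60.3] F [-0.   0.8  0.3] w 85.0 q [-0.21  0.04  2.21  0.    0.89  0.02] v 0.011
salt shift mm now [-0.4 -2.7 24.3] if turned [-0.4 -2.5 24.3] turn [ 0.0075 -0.0002 -0.0011]
```

View pics/g13.png

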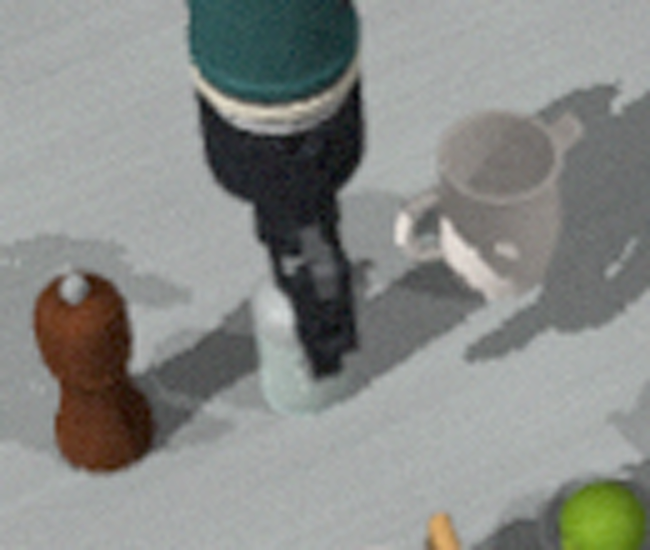

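Call:
servo_tool:
  targets: "0.005 0 0 0 -3 8 85;0.001 0 0 0 -1 9 85;0 0 0 0 -1 6 85;0 0 0 0 0 0 85"

```text
time: 27.45
tool_pos: [0.4561, -0.0711, 0.0397]
tcp_rot: [2.457, 1.946, 0.009]
wrist_force: [0.6, 0.1, -0.4]
width: 0.998
```

```bash
python3 d.py salt,36,-0.23
```

```text
t 27.45 p [456.1 -71.1  39.7] F [ 0.6  0.1 -0.4] w 85.3 q [-0.21  0.07  2.23  0.    0.84  0.02] v 0.009
salt shift mm now [-0.5 -1.1  3.7] if turned [-0.5 -1.1  3.7] turn [ 0.009  -0.0004 -0.0011]
```

Call:
servo_tool:
  targets: "0.006 0 0 0 -1 3 85;0 0 0 0 0 0 70;0 0 0 0 0 0 60;0 0 0 0 0 0 50;0 0 0 0 0 0 40;0 0 0 0 0 0 36;0 0 0 0 0 0 36;0 0 0 0 0 0 36"
  newtons: 50

```text
time: 28.12
tool_pos: [0.4552, -0.0708, 0.0368]
tcp_rot: [2.461, 1.95, 0.003]
wrist_force: [-0.3, 0.4, -0.1]
width: 0.524
```

```bash
python3 d.py salt,36,-0.23
```

```text
t 28.12 p [455.2 -70.8  36.8] F [-0.3  0.4 -0.1] w 44.8 q [-0.21  0.07  2.23  0.    0.84  0.02] v 0.002
salt shift mm now [-0.5 -0.2  0.8] if turned [-0.5 -0.2  0.8] turn [ 0.0025 -0.0004 -0.001 ]
```

Call:
servo_tool:
  targets: "0 0 0 0 0 -5 36;0 0 0 0 0 -15 36;0 0 0 0 0 -35 36;0 0 0 0 0 -35 36;0 0 0 0 0 -35 36;0 0 0 0 0 -20 36;0 0 0 0 0 0 36"

```text
time: 28.7
tool_pos: [0.4509, -0.07, 0.1859]
tcp_rot: [-2.458, -1.947, 0.007]
wrist_force: [1.0, -0.7, -1.8]
width: 0.525
```

```bash
python3 d.py D,180,-0.23
```

```text
t 28.7 p [450.9 -70.  185.9] F [ 1.  -0.7 -1.8] w 44.8 q [-0.21 -0.12  2.1   0.    1.17  0.02] v 0.027
D shift mm now [-87.1 181.    4.6] if turned [-87.3 180.9   5.9] turn [-0.0071 -0.0002 -0.001 ]
```

Call:
servo_tool:
  targets: "-0.004 0 0 -8 16 -2 36;0 0 0 -15 30 -2 36;0 0 0 -17 35 0 36;0 0 0 -17 35 0 36;0 0 0 -14 30 0 36;0 0 0 -9 20 0 36;0 0 0 -5 10 0 36;0 0 0 0 0 0 36"

```text
time: 29.37
tool_pos: [0.6059, -0.1969, 0.1822]
tcp_rot: [-2.456, -1.95, 0.004]
wrist_force: [0.2, -0.9, -1.3]
width: 0.53
```

```bash
python3 d.py D,120,-0.23
```

```text
t 29.37 p [ 605.9 -196.9  182.2] F [ 0.2 -0.9 -1.3] w 45.2 q [-0.35  0.23  1.74  0.    1.18 -0.13] v 0.028
D shift mm now [ 0.9  1.3 62.2] if turned [ 1.   1.  62.2] turn [-0.0058 -0.0014  0.0011]
```

Call:
servo_tool:
  targets: "-0.004 -0.001 0 1 0 5 36;0 0 0 0 -1 20 36;0 0 0 0 -1 22 36;0 0 0 0 -1 22 36;0 0 0 0 -1 15 36;0 0 0 0 0 0 36;0 0 0 0 0 0 36"

```text
time: 29.95
tool_pos: [0.5938, -0.1893, 0.0875]
tcp_rot: [-2.451, -1.947, 0.009]
wrist_force: [0.3, 0.0, -1.2]
width: 0.519
```

```bash
python3 d.py D,44.8,-0.23;python3 pic.py g14 scene 170 180 130 110 5
```

```text
t 29.95 p [ 593.8 -189.3   87.5] F [ 0.3  0.  -1.2] w 44.4 q [-0.35  0.3   1.84  0.    1.01 -0.12] v 0.056
D shift mm now [-3.8 15.  42.6] if turned [-3.7 14.5 42.7] turn [-0.0123 -0.0027  0.0019]
```

View pics/g14.png

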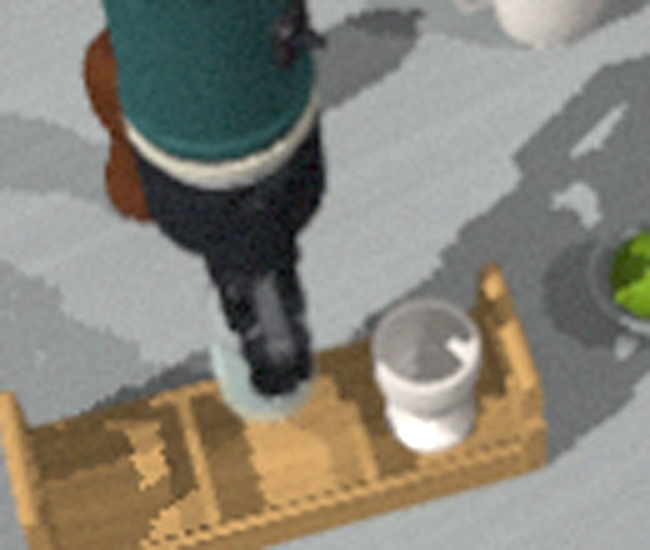

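Call:
servo_tool:
  targets: "-0.006 -0.001 0 -2 8 0 36;-0.004 -0.001 0 -1 6 0 36;0 0 0 0 0 0 36"

```text
time: 30.25
tool_pos: [0.6085, -0.1954, 0.0901]
tcp_rot: [2.458, 1.954, 0.002]
wrist_force: [-0.4, -0.5, -1.0]
width: 0.526
```

```bash
python3 d.py D,44.8,-0.23
```

```text
t 30.25 p [ 608.5 -195.4   90.1] F [-0.4 -0.5 -1. ] w 44.9 q [-0.35  0.31  1.81  0.    1.01 -0.12] v 0.017
D shift mm now [-1.1 -1.3 45.3] if turned [-1.1 -1.2 45.3] turn [ 0.0019 -0.0002  0.0027]
```

Call:
servo_tool:
  targets: "0.002 0 0.002 -1 -1 10 36;0 0 0 0 0 12 36;0 0 0 0 0 10 36;0 0 0 0 0 4 36;0 0 0 0 0 0 36"

```text
time: 30.67
tool_pos: [0.6107, -0.1977, 0.054]
tcp_rot: [2.457, 1.949, 0.006]
wrist_force: [0.2, -0.3, -1.6]
width: 0.527
```

```bash
python3 d.py D,44.8,-0.23
```

```text
t 30.67 p [ 610.7 -197.7   54. ] F [ 0.2 -0.3 -1.6] w 45.0 q [-0.35  0.36  1.83  0.    0.94 -0.12] v 0.014
D shift mm now [ 0.7 -3.9  9.1] if turned [ 0.7 -3.8  9.2] turn [0.0066 0.0007 0.0002]
```

Call:
servo_tool:
  targets: "0.004 0 0 1 -3 3 36;0 0 0 0 -1 3 36;0 0 0 0 0 1 36;0 0 0 0 0 0 36"

```text
time: 31.0
tool_pos: [0.6056, -0.1954, 0.0448]
tcp_rot: [-2.461, -1.952, 0.001]
wrist_force: [0.4, -0.7, -0.9]
width: 0.525
```

```bash
python3 d.py D,44.8,-0.23
```

```text
t 31.0 p [ 605.6 -195.4   44.8] F [ 0.4 -0.7 -0.9] w 44.8 q [-0.35  0.36  1.85 -0.    0.93 -0.12] v 0.004
D shift mm now [-0.5  1.7  0. ] if turned [-0.5  1.7  0. ] turn [-0.0005  0.0003  0.0001]
```

Call:
servo_tool:
  targets: "0 0 0 0 0 1.5 36"

```text
time: 31.08
tool_pos: [0.6057, -0.1955, 0.0447]
tcp_rot: [-2.461, -1.952, 0.001]
wrist_force: [-5.7, 1.3, 14.3]
width: 0.526
```

Call:
servo_tool:
  targets: "0 0 0 0 0 1.5 36"

```text
time: 31.17
tool_pos: [0.6058, -0.1955, 0.0448]
tcp_rot: [-2.461, -1.952, 0.001]
wrist_force: [-4.4, 2.0, 7.2]
width: 0.524
```

Contact confirmed (7 to 14 N while pressing). Release.

Call:
servo_tool:
  targets: "0 0 0 0 0 0 36;0 0 0 0 0 0 46;0 0 0 0 0 0 48;0 0 0 0 0 0 52;0 0 0 0 0 0 62;0 0 0 0 0 0 76;0 0 0 0 0 0 85;0 0 0 0 0 0 85"

```text
time: 31.83
tool_pos: [0.6078, -0.1962, 0.0471]
tcp_rot: [2.458, 1.95, 0.003]
wrist_force: [-0.6, -0.1, -1.4]
width: 0.998
```

Call:
servo_tool:
  targets: "0 0 0 0 0 -8 85;0 0 0 0 0 -25 85;0 0 0 0 0 -35 85;0 0 0 0 0 -38 85;0 0 0 0 0 -38 85;0 0 0 0 0 -38 85;0 0 0 0 0 -15 85;0 0 0 0 0 0 85"

```text
time: 32.5
tool_pos: [0.6042, -0.1947, 0.2521]
tcp_rot: [-2.459, -1.95, 0.004]
wrist_force: [-0.2, -0.5, 0.5]
width: 0.994
```

```bash
python3 d.py mill,230,-0.23;python3 pic.py g15 scene 170 180 130 110 5
```

```text
t 32.5 p [ 604.2 -194.7  252.1] F [-0.2 -0.5  0.5] w 84.9 q [-0.35  0.18  1.67 -0.    1.3  -0.12] v 0.029
mill shift mm now [ -22.  -174.8   22.8] if turned [ -22.1 -174.9   22.1] turn [-0.0044 -0.      0.0002]
```

View pics/g15.png

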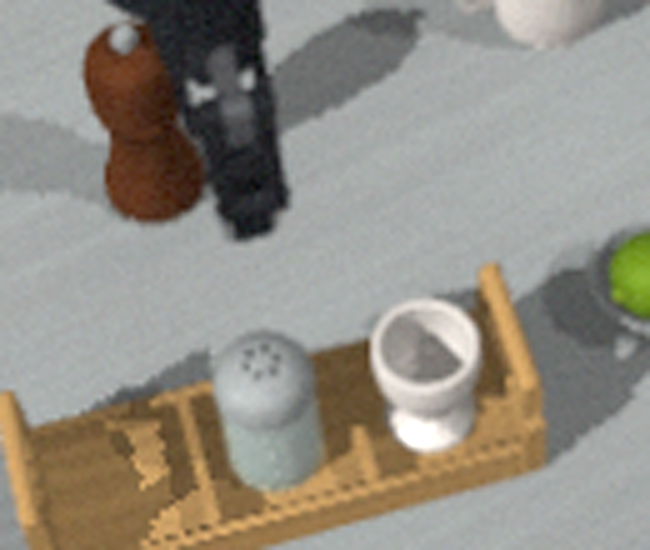

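Call:
servo_tool:
  targets: "0 0 0 -3 -28 -3 85;0 0 0 -4 -36 0 85;0 0 0 -5 -36 0 85;0 0 0 -5 -36 0 85;0 0 0 -3 -25 0 85;0 0 0 -2 -12 0 85;0 0 0 0 0 0 85;0 0 0 0 0 0 85"

```text
time: 33.22
tool_pos: [0.4172, -0.1723, 0.2385]
tcp_rot: [-2.443, -1.939, 0.02]
wrist_force: [0.7, -0.0, 0.3]
width: 0.994
```

```bash
python3 d.py mill,69,-0.23
```

```text
t 33.22 p [ 417.2 -172.3  238.5] F [ 0.7 -0.   0.3] w 84.9 q [-0.45 -0.16  2.03 -0.    1.29 -0.22] v 0.046
mill shift mm now [ -2.   16.5 169.1] if turned [ -1.3  12.2 169.5] turn [-0.0258 -0.0043  0.0012]
```

Call:
servo_tool:
  targets: "-0.014 -0.002 0 -1 7 0 85;-0.010 -0.002 0 -1 5 5 85;0 0 0 0 0 18 85;0 0 0 0 -1 20 85;0 0 0 0 -1 10 85;0 0 0 0 0 0 85"

```text
time: 33.72
tool_pos: [0.4332, -0.1779, 0.1802]
tcp_rot: [2.458, 1.954, 0.003]
wrist_force: [-0.7, 0.1, -0.7]
width: 0.993
```

```bash
python3 d.py mill,69,-0.23
```

```text
t 33.72 p [ 433.2 -177.9  180.2] F [-0.7  0.1 -0.7] w 84.8 q [-0.44 -0.1   2.09  0.    1.15 -0.22] v 0.028
mill shift mm now [  0.5  -5.  111.2] if turned [  0.5  -4.7 111.2] turn [ 0.0027 -0.0003  0.0025]
```

Call:
servo_tool:
  targets: "0.002 0 0.002 0 -5 3 85;0 0 0 0 -1 18 85;0 0 0 0 -1 20 85;0 0 0 0 -1 15 85;0 0 0 0 0 3 85;0 0 0 0 0 0 85"

```text
time: 34.22
tool_pos: [0.4294, -0.1774, 0.1218]
tcp_rot: [2.457, 1.951, 0.004]
wrist_force: [0.2, -0.2, 0.0]
width: 0.995
```

```bash
python3 d.py mill,69,-0.23
```

```text
t 34.22 p [ 429.4 -177.4  121.8] F [ 0.2 -0.2  0. ] w 85.0 q [-0.45 -0.04  2.16  0.    1.02 -0.22] v 0.006
mill shift mm now [ 0.9 -1.1 52.8] if turned [ 0.9 -0.8 52.8] turn [0.0053 0.0007 0.0014]
```

Call:
servo_tool:
  targets: "0.004 0 0 1 -1 8 85;0 0 0 0 -1 16 85;0 0 0 0 -1 16 85;0 0 0 0 0 8 85;0 0 0 0 0 0 85"

```text
time: 34.63
tool_pos: [0.432, -0.1779, 0.0774]
tcp_rot: [2.452, 1.947, 0.008]
wrist_force: [-0.2, 0.9, 0.9]
width: 0.993
```

```bash
python3 d.py mill,69,-0.23;python3 pic.py g16 scene 150 150 110 110 5
```

```text
t 34.63 p [ 432.  -177.9   77.4] F [-0.2  0.9  0.9] w 84.8 q [-0.44  0.02  2.19 -0.    0.92 -0.21] v 0.015
mill shift mm now [ 0.9 -3.6  8.3] if turned [ 0.8 -3.5  8.4] turn [0.0116 0.0031 0.0014]
```

View pics/g16.png

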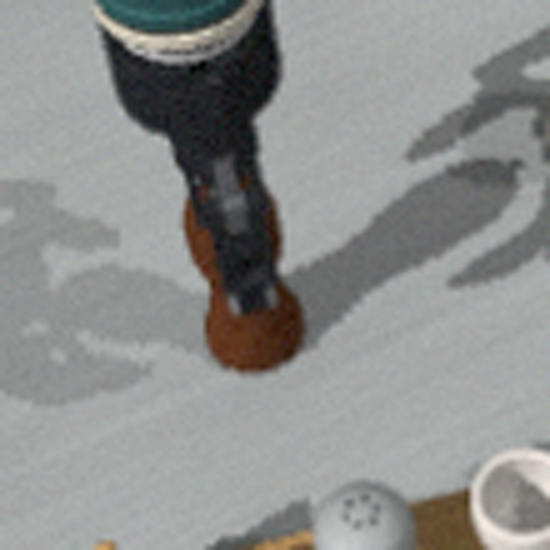

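Call:
servo_tool:
  targets: "0.007 0.002 0 1 -3 4 85;0.003 0 0 0 -1 3 85;0 0 0 0 0 0 85"

```text
time: 34.93
tool_pos: [0.4305, -0.177, 0.073]
tcp_rot: [2.456, 1.95, 0.003]
wrist_force: [0.3, 0.8, -0.4]
width: 0.998
```

```bash
python3 d.py mill,69,-0.23
```

```text
t 34.93 p [ 430.5 -177.    73. ] F [ 0.3  0.8 -0.4] w 85.2 q [-0.44  0.02  2.19 -0.    0.92 -0.21] v 0.011
mill shift mm now [ 0.3 -1.8  4. ] if turned [ 0.3 -1.8  4. ] turn [0.0053 0.0019 0.0014]
```

Call:
servo_tool:
  targets: "0.003 0.001 0 0 -2 3 85;0 0 0 0 0 0 70;0 0 0 0 0 0 60;0 0 0 0 0 0 50;0 0 0 0 0 0 40;0 0 0 0 0 0 36;0 0 0 0 0 0 36;0 0 0 0 0 0 36"
  newtons: 50

```text
time: 35.6
tool_pos: [0.4295, -0.1771, 0.0715]
tcp_rot: [2.457, 1.951, 0.003]
wrist_force: [-0.2, -0.4, 0.9]
width: 0.535
```

```bash
python3 d.py mill,69,-0.23
```

```text
t 35.6 p [ 429.5 -177.1   71.5] F [-0.2 -0.4  0.9] w 45.7 q [-0.44  0.03  2.2  -0.    0.91 -0.22] v 0.001
mill shift mm now [ 0.6 -0.8  2.4] if turned [ 0.6 -0.8  2.5] turn [0.0048 0.0015 0.0013]
```

Call:
servo_tool:
  targets: "0 0 0 0 0 -5 36;0 0 0 0 0 -15 36;0 0 0 0 0 -35 36;0 0 0 0 0 -35 36;0 0 0 0 0 -35 36;0 0 0 0 0 -20 36;0 0 0 0 0 0 36"

```text
time: 36.18
tool_pos: [0.4246, -0.1747, 0.2193]
tcp_rot: [-2.455, -1.95, 0.005]
wrist_force: [0.7, -0.4, -0.7]
width: 0.534
```

```bash
python3 d.py C,215,-0.23
```

```text
t 36.18 p [ 424.6 -174.7  219.3] F [ 0.7 -0.4 -0.7] w 45.6 q [-0.44 -0.14  2.05 -0.    1.23 -0.22] v 0.026
C shift mm now [-55.6 182.5   2.9] if turned [-55.4 182.5   4.3] turn [-0.0071 -0.0012  0.0013]
```

Call:
servo_tool:
  targets: "-0.004 0 0 -5 16 -2 36;0 0 0 -9 30 -2 36;0 0 0 -11 35 0 36;0 0 0 -11 35 0 36;0 0 0 -9 31 0 36;0 0 0 -6 20 0 36;0 0 0 -3 10 0 36;0 0 0 0 0 0 36"

```text
time: 36.85
tool_pos: [0.5876, -0.2691, 0.2123]
tcp_rot: [-2.452, -1.948, 0.006]
wrist_force: [0.4, -0.1, -0.8]
width: 0.534
```

```bash
python3 d.py C,79.5,-0.23
```

```text
t 36.85 p [ 587.6 -269.1  212.3] F [ 0.4 -0.1 -0.8] w 45.6 q [-0.47  0.23  1.68  0.    1.24 -0.24] v 0.032
C shift mm now [ -1.    3.5 132.8] if turned [ -0.6   2.3 132.8] turn [-0.0096 -0.003   0.0019]
```

Call:
servo_tool:
  targets: "-0.006 -0.002 0 -1 2 3 36;0 0 0 0 0 15 36;0 0 0 0 0 20 36;0 0 0 0 0 15 36;0 0 0 0 0 0 36"

```text
time: 37.27
tool_pos: [0.5845, -0.268, 0.151]
tcp_rot: [-2.452, -1.948, 0.007]
wrist_force: [-0.4, -0.0, -1.2]
width: 0.534
```

```bash
python3 d.py C,79.5,-0.23
```

```text
t 37.27 p [ 584.5 -268.   151. ] F [-0.4 -0.  -1.2] w 45.6 q [-0.47  0.27  1.75  0.    1.13 -0.24] v 0.022
C shift mm now [-1.1  6.3 71.4] if turned [-0.9  5.6 71.5] turn [-0.0111 -0.0028  0.0019]
```

Call:
servo_tool:
  targets: "-0.006 -0.002 0.001 -1 4 0 36;-0.004 -0.001 0 0 2 5 36;0 0 0 0 0 12 36;0 0 0 0 0 12 36;0 0 0 0 0 0 36"

```text
time: 37.68
tool_pos: [0.5888, -0.2694, 0.1205]
tcp_rot: [2.46, 1.953, -0.0]
wrist_force: [0.1, 0.3, -1.4]
width: 0.535
```

```bash
python3 d.py C,79.5,-0.23;python3 pic.py g17 scene 150 190 130 110 5
```

```text
t 37.68 p [ 588.8 -269.4  120.5] F [ 0.1  0.3 -1.4] w 45.7 q [-0.47  0.3   1.77 -0.    1.07 -0.24] v 0.017
C shift mm now [-0.6  1.  41. ] if turned [-0.6  1.  41. ] turn [0.0003 0.0006 0.0012]
```

View pics/g17.png

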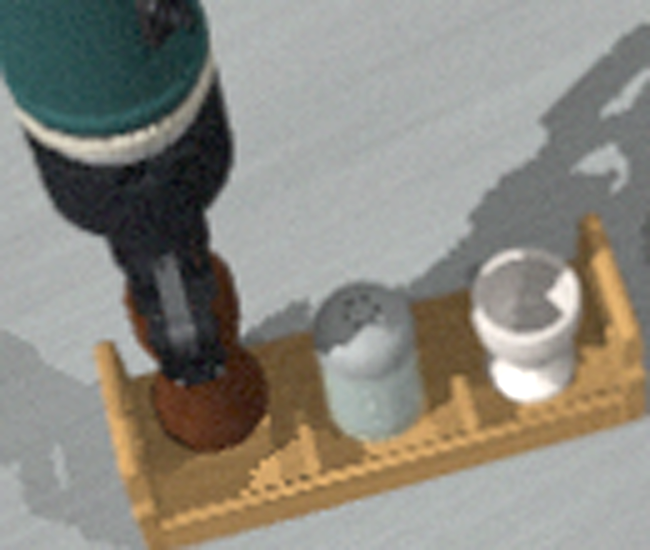

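Call:
servo_tool:
  targets: "0 0 0 0 0 8 36;0 0 0 0 0 12 36;0 0 0 0 0 10 36;0 0 0 0 0 3 36;0 0 0 0 0 0 36"

```text
time: 38.15
tool_pos: [0.5906, -0.2703, 0.0865]
tcp_rot: [2.457, 1.951, 0.002]
wrist_force: [0.2, 0.5, -2.4]
width: 0.533
```

```bash
python3 d.py C,79.5,-0.23
```

```text
t 38.15 p [ 590.6 -270.3   86.5] F [ 0.2  0.5 -2.4] w 45.5 q [-0.47  0.33  1.79 -0.    1.01 -0.24] v 0.013
C shift mm now [-0.1 -0.9  7. ] if turned [-0.1 -0.9  7. ] turn [0.0041 0.0015 0.0012]
```

Call:
servo_tool:
  targets: "0.003 0.001 0 0 -1 3 36;0 0 0 0 0 2 36;0 0 0 0 0 1 36;0 0 0 0 0 0 36"

```text
time: 38.48
tool_pos: [0.5897, -0.2702, 0.0798]
tcp_rot: [2.46, 1.953, 0.0]
wrist_force: [0.9, 0.1, -0.4]
width: 0.532
```

Call:
servo_tool:
  targets: "0 0 0 0 0 1.5 36"

```text
time: 38.57
tool_pos: [0.5899, -0.2704, 0.0795]
tcp_rot: [2.46, 1.953, 0.0]
wrist_force: [-3.9, 2.3, 11.3]
width: 0.537
```

Contact at the expected height. Release and withdraw.

Call:
servo_tool:
  targets: "0 0 0 0 0 0 36;0 0 0 0 0 0 47;0 0 0 0 0 0 49;0 0 0 0 0 0 53;0 0 0 0 0 0 62;0 0 0 0 0 0 76;0 0 0 0 0 0 85;0 0 0 0 0 0 85"

```text
time: 39.23
tool_pos: [0.5921, -0.2715, 0.0823]
tcp_rot: [2.455, 1.949, 0.004]
wrist_force: [-0.7, 0.2, 0.5]
width: 0.997
```

Call:
servo_tool:
  targets: "0 0 0 0 0 -8 85;0 0 0 0 0 -25 85;0 0 0 0 0 -35 85;0 0 0 0 0 -38 85;0 0 0 0 0 -38 85;0 0 0 0 0 -20 85;0 0 0 0 0 0 85"

```text
time: 39.82
tool_pos: [0.5884, -0.2695, 0.2516]
tcp_rot: [-2.459, -1.952, 0.002]
wrist_force: [0.8, -0.7, 0.6]
width: 0.993
```

Call:
servo_tool:
  targets: "0 0 0 -20 -10 0 85;0 0 0 -35 -10 0 85;0 0 0 -35 -10 0 85;0 0 0 -35 -10 0 85;0 0 0 -35 -10 0 85;0 0 0 -35 -10 0 85;0 0 0 -20 0 0 85;0 0 0 0 0 0 85"

```text
time: 40.48
tool_pos: [0.4784, -0.4702, 0.2511]
tcp_rot: [2.453, 1.962, 0.003]
wrist_force: [1.1, -0.2, 0.5]
width: 0.994
```

```bash
python3 d.py; python3 pic.py s_end scene 100 90 340 220 2.3; python3 pic.py t_end top 80 120 400 180 2
```

```text
t 40.48 p [ 478.4 -470.2  251.1] F [ 1.1 -0.2  0.5] w 84.9 q [-0.81  0.24  1.59  0.    1.3  -0.59] v 0.041
```

View pics/s_end.png

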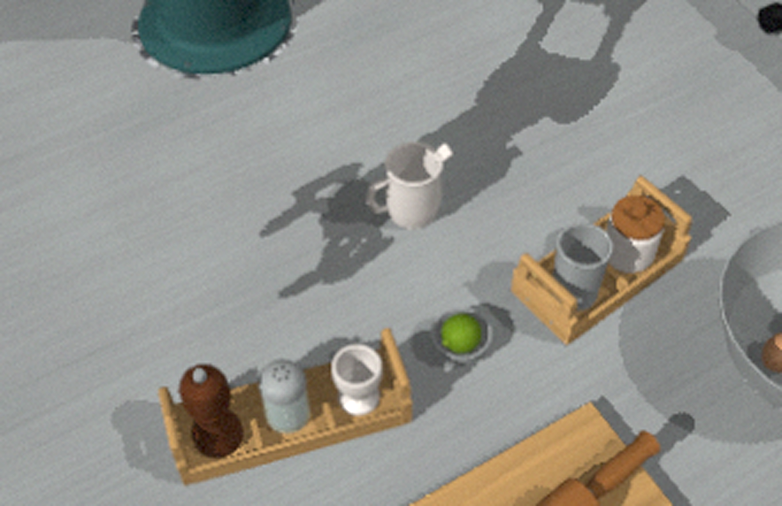

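View pics/t_end.png

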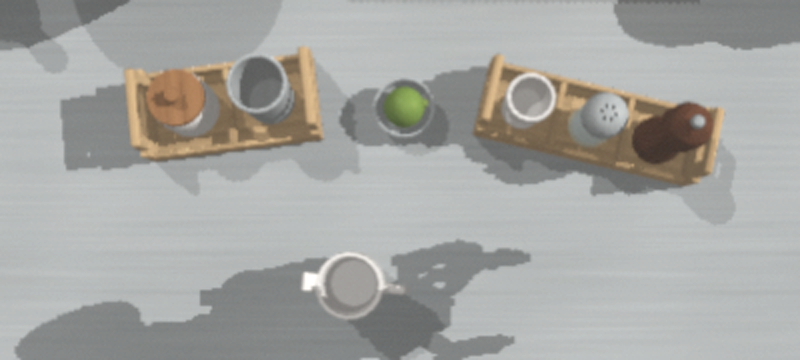

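Run:
```python
from h import *
c=read_camera("top")
for k,X,Y,z in(("tumbler",259,83,.098),("sugar",177,97,.082),("egg",530,97,.074),("salt",607,113,.093),("millnut",697,120,.138)):
    print(k,plane(c,(X+.5)/2-.5+80,(Y+.5)/2-.5+120,z)[:2].round(4))
```

```text
tumbler [0.6335 0.1495]
sugar [0.623  0.2353]
egg [ 0.6243 -0.1216]
salt [ 0.6045 -0.1946]
millnut [ 0.5898 -0.267 ]
```

All tops lie within 3 mm of where upright things released there would have them.

```bash
python3 -c "
from workcell import finish_job
print(finish_job())"
```

```text
the job is handed in; nothing more can be done
None
```

All five things are in their caddies and the job is handed in at about 40.5 s of the 115 s. The tumbler and sugar jar are in the two-cell caddy. The egg cup, salt shaker and pepper mill are in the three-cell caddy, each lowered until it touched the floor and then released.

**Last checks:** Both final views show all five upright, one to a cell. Their tops measure within about 3 mm of the cell centres. The milk jug and the bowl with the lime sit at the same pixels as at the start, and the gripper is empty and well clear.

**What was less certain:**
- **Tumbler and sugar:** I judged their floor contact by the height stalling within about 0.5 mm of the expected value, because the force reading did not rise clearly. For the other three, contact showed as 7–22 N on the wrist.
- **Arm drift:** The arm drifted up to about 15 mm sideways during descents. I corrected this above each cell before lowering.

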